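Wind a scissor lift level with the rack and slide the power unit home

ROBOT

A 6-joint arm with a two-finger parallel gripper is mounted at the origin on the work surface. World frame = base frame: x ahead of the robot, y to its left, z up, the work surface at z = 0. Lengths are in m, angles in rad, forces in N, time in s.
With the tool pointing down it reaches from about 0.375 to 0.9 m from the base axis. Payload 3.1 kg.
Tool frame: the origin (TCP) lies midway between the tips of the shut fingers; the grasp point (between the pads) lies 19 mm behind it; z points along the fingers, y is the direction in which the jaws open and shut (so a half turn about z gives the same grasp; the last joint's range is limited). The gripper opens to 85 mm and grips with 20 to 120 N. Pads are 22 mm wide; open, the fingers measure 114 mm over their backs; the gripper's body (76 mm by 85 mm) begins 54 mm behind the grasp point. The pads swing forward as they close: fully open they stand 13 mm farther back than shut.
Start: joints at [-1.321, 0.527, 1.433, -0, 1.181, -0.178], TCP at [0.259, -0.569, 0.231] pointing down, gripper open.
Joint ranges: [-3.08, 3.08], [-0.75, 2.2], [0.22, 2.44], [-1.43, 4.57], [0, 2.65], [-2.85, 2.85]. Speed limits (rad/s): [2.79, 2.79, 3.14, 3.14, 3.14, 3.14].

INTERFACE

Orientations are given as a unit quaternion [x, y, z, w].
In Python, from station import manip gives the robot as it stands. The module is installed in compiled form; this text tells all that it offers.
- The arm moves only by the tool drive_tool, never from a script. Its argument "deltas" is one flat list of numbers, 4 for each row, row after row: the shift along the tool's x, y, z in cm, then the turn about the tool's z in degrees. A call has 1 to 12 rows; each row is the pose to reach, as a shift and turn from the pose measured when the call began, along the tool's axes at that moment; what a row does not reach only later rows make up. A row lasts 1/10 s, in which the tool goes at most 50 mm and 8.59 degrees, less where a joint would pass 70% of its speed; a pose out of reach is approached as far as the arm can. A call with a gripper value outside its range is refused whole. "hand" is the finger opening in cm, from 0 to 8.54, set as the call begins (left out, the last holds). The fingers move at their own pace and stop on an object; "squeeze" is the grip in N (left out, the last holds). Time passes only in rows, so rows that repeat a pose let the fingers close. It gives the time, the measured TCP pose, the force and the opening at its end, in the units of the state.
- manip.sense(): the state, without advancing time (a new reading comes with each control period).
- manip.snapshot(name): name is "scene" or "side" or "wrist"; returns a dict with "frame" (384x512x3 uint8, red, green, blue), "depth" (384x512 float32, m along the optical axis (not along the pixel's ray), 0 where there is no reading), "fx", "fy", "cx", "cy" (pixels), "R" (3x3) and "t" (3): a world point X has camera coordinates R X + t. Camera axes: x right, y down, z forward; pixel columns grow to the right and rows downward; lengths in m; the calibration is good to about 2 mm. A picture is of the moment at which its call begins.
- manip.sign_off(): hands the job in, once; it reports no verdict.
The state is a dict: "t": time; "q": joint angles; "qd": joint speeds; "tau": joint torques, N m; "tcp_pos": TCP position; "tool_rot": TCP orientation; "force": force on the tool from outside, world axes, zero at the start; "ft_torque": the same for the moment, N m; "finger_gap": opening from 0.0 (shut) to 1.0 (fully open).
Only numpy, scipy, OpenCV 4.12 (cv2) and the standard library are available. Lean on these libraries where they do the work, as an engineer would, in place of code of your own. Each camera call takes 0.05 s, during which the arm holds its last target.

TASK

The repaired power unit is waiting on the scissor lift, below its empty bay in the test rack. Fit the loose crank on the lift's square shaft and wind the platform up until its top is level with the floor of the bay, put the crank back in the upturned player cover where it came from, and slide the unit into the bay until its front panel sits against the rack. Leave the lid, screwdrivers, pliers and meter that lie about where they are.

Things in the scene. Friction and masses are not known exactly. Their poses are not given: they have to be found in the camera images.
- rack: fixed bench rack, grey sides and aluminium uprights, 200 mm wide, 200 mm deep, 268 mm high. Origin under the middle of its front face, +x into the rack, z up. It stands on screw feet: its height differs by up to 16 mm from one start to the next. Its only empty bay is 156 mm wide and 67 mm high, with a closed grey panel below and an instrument (with two U handles that stand out 23 mm) above, up to 155 mm over the bay floor
- bay_sill (a point): middle of the front edge of the bay's floor, at the plane of the rack's uprights (104 to 120 mm over the bench); axes as the rack: +x straight into the bay, z up. The floor runs level into the rack
- lift: fixed scissor lift standing square in front of the bay, 6 to 14 mm short of it: steel base 190 x 176 mm, crossed legs, platform 176 x 176 mm with 8 mm lips along its two sides, and at the end away from the rack a grey bevel gearbox with the crank shaft. Origin under the middle of the platform at bench level; +x towards the rack, z up
- platform_edge (a point): on the platform's top surface, middle of its edge next to the rack, 88 mm from the lift's centre; axes as the lift. The platform top starts 90 mm over the bench and can rise 45 mm
- jack_shaft (a joint): angle of the crank shaft, rad, 0 at the start, limit 23.5. It grows when the shaft is turned clockwise as seen from its free end, and the platform then rises 12 mm a turn. Needs about 0.2 N m (3 to 7 N at the crank's grip), has no spring and stays where it is left
- shaft_shoulder (a point): on the axis of the crank shaft, at the round shoulder (36 mm across) on which the crank's hub comes to rest; 95 mm over the bench, 185 mm from the lift's centre. z along the shaft, out of the gearbox: it leans 35 degrees from vertical, away from the rack. x, y turn with the shaft and are square to its flats. The shaft is a plain steel square, 16 mm across flats, that stands 36 mm out of the shoulder, the last 7 mm tapered to 9 mm
- crank: loose dark steel crank, 0.28 kg, lying flat in the upturned cover with its grip standing up. Origin in the middle of the underside of the hub; x along the crank's arm towards the grip, z along the grip. Hub 36 x 36 x 24 mm with a square hole right through, 18 mm across flats, sides square to x and y; a round boss (30 mm) at x = 60 mm carries the grip. Fully on the shaft, its origin lies at the shoulder
- grip_mid (a point): middle of the crank's grip: a black cylinder 26 mm across and 100 mm long along the crank's z, from 27 to 127 mm over the underside of the hub, 60 mm from the hub's axis. The grip revolves on its pin, stiffly enough (0.08 N m) that the crank keeps its angle when it is carried by the grip
- cover: fixed upturned sheet steel cover of a disc player, used as a tray: 300 mm (x) by 320 mm (y), floor 3 mm thick, walls 40 mm high at its two x sides, 10 mm lips at its y sides. Origin under its centre
- unit: loose slide-in power unit, 0.44 to 0.66 kg, sheet metal box 150 mm long (x), 150 mm wide, 56 mm high. Origin in the middle of its underside, x towards the end that goes into the rack first (that end is bevelled), z up. Lies on the platform between its lips, panel towards the gearbox, and slides under a push of some 10 N
- unit_panel (a point): centre of the outer face of the unit's front panel, 79 mm behind the unit's origin and 36 mm over its underside; axes as the unit. The panel is 168 mm wide, 46 mm high, 4 mm thick, wider than the bay, and stops against the rack's uprights, so that this point ends 4 mm in front of the sill. Its middle is plain; U handles stand out 24 mm at 72 mm to either side
- drive_lid: bystander: black plastic lid, 180 x 96 x 9 mm, flat in the cover. Origin under its centre, x along it
- driver_long: bystander: screwdriver 220 mm long, 26 mm thick, red handle, on the bench. Origin under its middle, x along it
- driver_short: bystander: screwdriver 170 mm long, black handle, on the bench. Origin under its middle, x along it
- meter: bystander: grey hand meter, 150 x 78 x 40 mm, on the bench. Origin under its centre, x along it
- pliers: bystander: pliers with blue grips, 150 mm long, 13 mm high, flat on the bench. Origin under the middle, x along them

How it is judged:
On the way, in this order (a step that is already met when the one before it is completed fails the run):
1. the crank's hub is fully on the lift's shaft (distance between crank and shaft_shoulder below 0.008 m and angle between the z axis of crank and the z axis of shaft_shoulder, either way round below 0.12 rad), for 0.2 s.
2. the platform, wound with the crank on the shaft, stands level with the bay floor (within 5 mm) (all of step 1 and z of platform_edge in the frame of bay_sill between -0.005 and 0.005 m and velocity of joint jack_shaft between -0.2 and 0.2 rad/s), for 0.2 s.
3. the crank is back in the cover, let go and at rest (x of crank in the frame of cover between -0.145 and 0.145 m and y of crank in the frame of cover between -0.155 and 0.155 m and x of grip_mid in the frame of cover between -0.145 and 0.145 m and y of grip_mid in the frame of cover between -0.155 and 0.155 m and z of crank in the frame of cover below 0.045 m and contact force between the fingers and crank below 0.2 N and linear speed of crank below 0.02 m/s and z of platform_edge in the frame of bay_sill between -0.005 and 0.005 m), for 0.2 s.
At the end, for the whole second after the job is handed in: The unit's front panel is against the rack (within 5 mm), the unit lies level in the bay and is at rest; the platform is still level with the bay floor within 5 mm; the crank lies in the upturned cover, hub and grip within its outline, let go and at rest (all of step 3 and x of unit_panel in the frame of bay_sill above -0.009 m and y of unit_panel in the frame of bay_sill between -0.008 and 0.008 m and angle between unit's own z axis and vertical below 0.06 rad and linear speed of unit below 0.02 m/s); the robot touches nothing.
It fails at once if a bystander (lid, screwdriver, meter or pliers) is moved more than 30 mm (distance of any of drive_lid, driver_long, driver_short, meter, pliers from where it was at the start of the episode above 0.03 m).
It fails at once if the unit is tipped or falls (angle between unit's own z axis and vertical above 0.35 rad).
It also fails if it takes over 64 s, if anything falls off the work surface, if the arm or the gripper's body presses on something with over 40 N, if the wrist force passes 120 N, or if a joint passes its speed limit or range.

## Working session

There is one attempt and no reset: what is moved stays moved. The work goes in short steps, Python scripts to look and compute and a tool call to move; the robot and the scene stay as the last step left them, time stands still between calls to the robot, and variables do not carry over. Pictures are saved under pics/ and viewed, and the job is handed in when it is done.

Besides the shell and the picture viewer there is one more tool, called after ">>>" by a JSON object that holds its "method" and its "body", one argument or row to a line. drive_tool: Moves the arm, as the interface text tells. Its arguments: {"type":"object","properties":{"deltas":{"type":"array"},"hand":{"type":"number"},"squeeze":{"type":"number"}},"required":["deltas"]}

```bash
mkdir -p pics
cat > h.py <<'E'
import numpy as np, cv2, pickle
from station import manip
def snap(n,tag):
    s=manip.snapshot(n); pickle.dump(s,open(f'pics/{tag}.pkl','wb'))
    cv2.imwrite(f'pics/{tag}.png',cv2.resize(s['frame'][:,:,::-1],(768,576),interpolation=cv2.INTER_CUBIC)); return s
def load(tag): return pickle.load(open(f'pics/{tag}.pkl','rb'))
def world(s,u,v,z=None,r=1):
    "u,v in native pixels"
    R,t=np.array(s['R']),np.array(s['t'])
    ray=np.array([(u-s['cx'])/s['fx'],(v-s['cy'])/s['fy'],1.])
    if z is None:
        p=s['depth'][int(v)-r:int(v)+r+1,int(u)-r:int(u)+r+1]; d=np.median(p[p>0]); return R.T@(ray*d-t)
    C=-R.T@t; w=R.T@ray; return C+w*(z-C[2])/w[2]
def proj(s,X):
    c=np.array(s['R'])@np.array(X)+np.array(s['t']); return c[0]/c[2]*s['fx']+s['cx'],c[1]/c[2]*s['fy']+s['cy']
def cloud(s):
    v,u=np.mgrid[0:384,0:512]; d=s['depth']; P=np.stack([(u-s['cx'])/s['fx']*d,(v-s['cy'])/s['fy']*d,d],-1)
    W=(P-np.array(s['t']))@np.array(s['R']); W[d==0]=np.nan; return W
def crop(tag,u0,v0,u1,v1,out,k=None):
    f=load(tag)['frame'][v0:v1,u0:u1,::-1]; k=k or min(800/(u1-u0),600/(v1-v0))
    cv2.imwrite(f'pics/{out}.png',cv2.resize(f,None,fx=k,fy=k,interpolation=cv2.INTER_CUBIC))
E
python3 - <<'E'
from h import *
for n in ['scene','side','wrist']:
    s=snap(n,n+'0'); print(n,-np.array(s['R']).T@s['t'],np.array(s['R'])[2])
print(manip.sense())
E
```

```text
scene [0.97812143 0.12182118 1.18569743] [-3.32161144e-01  6.42390584e-04 -9.43222435e-01]
side [0.32648621 0.41199955 1.26595584] [ 0.2289074  -0.2378092  -0.94395349]
wrist [ 0.33611022 -0.53249234  0.37210477] [-0.29756041 -0.13363369 -0.9453041 ]
{'t': 0.15, 'q': array([-1.32147955e+00,  5.28284164e-01,  1.43362230e+00, -1.49373968e-05,
        1.18140368e+00, -1.78523123e-01]), 'qd': array([-4.12701011e-04, -2.77291849e-03, -4.02866142e-03,  5.03471809e-04,
       -2.06623880e-04, -6.63317334e-05]), 'tau': array([ 3.12376287e-04, -4.42744195e+01, -1.78276438e+01, -1.13163094e-04,
        5.61365305e-03, -1.03225562e-05]), 'tcp_pos': array([ 0.25918641, -0.56811094,  0.23053449]), 'tool_rot': array([ 9.77205287e-01,  2.12294819e-01, -3.72933689e-05, -8.57963803e-04]), 'force': array([-0.39854827,  0.44396605,  0.80363558]), 'ft_torque': array([ 0.02347045, -0.0074336 ,  0.05509834]), 'finger_gap': 0.999282614458028}
```

View pics/scene0.png

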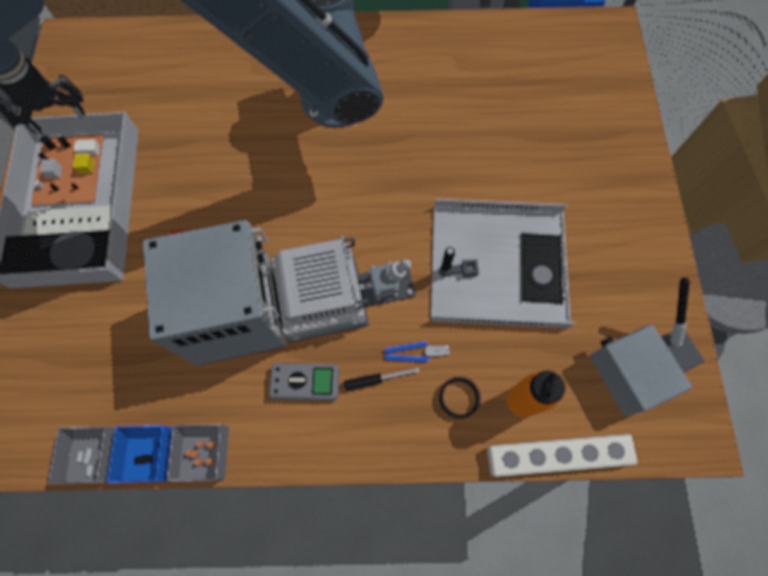

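View pics/side0.png

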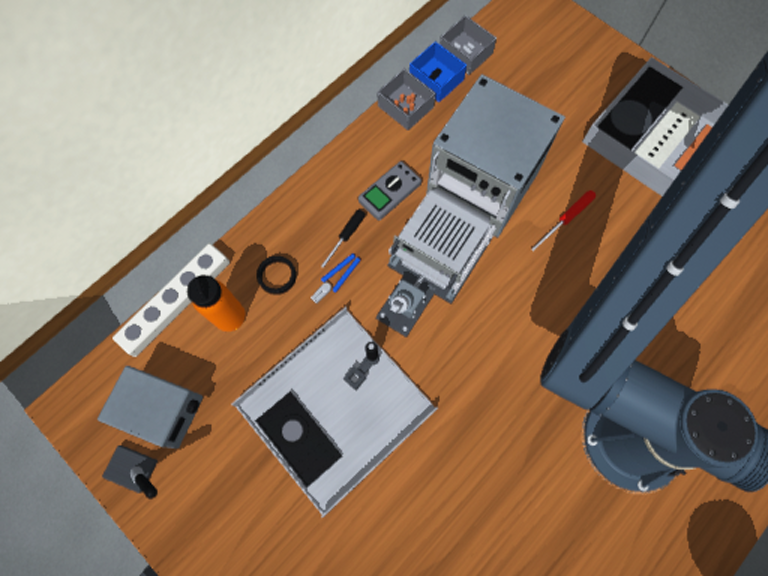

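View pics/wrist0.png

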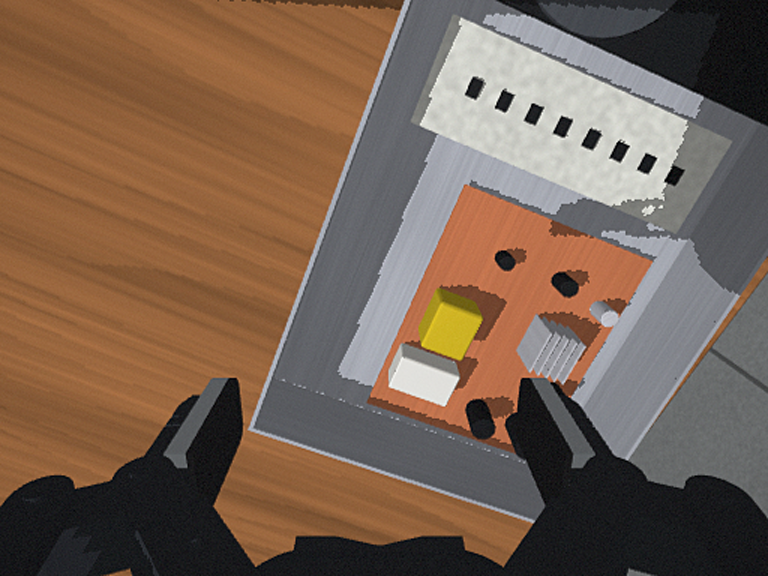

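Run:
```python
from h import *
crop('side0',225,190,330,270,'c1'); crop('scene0',160,140,320,240,'c2'); crop('side0',225,90,345,235,'c3')
crop('scene0',280,130,385,220,'c4')
```

```text
(no output)
```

View pics/c1.png

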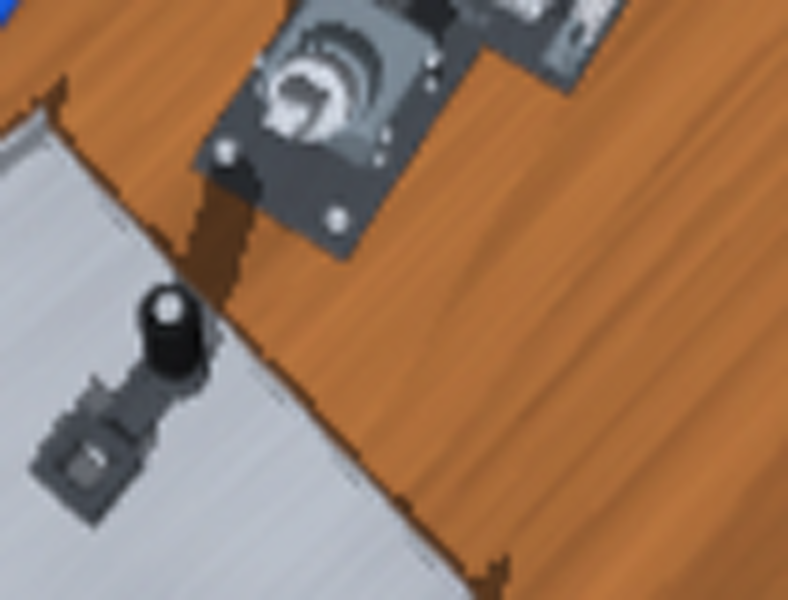

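View pics/c2.png

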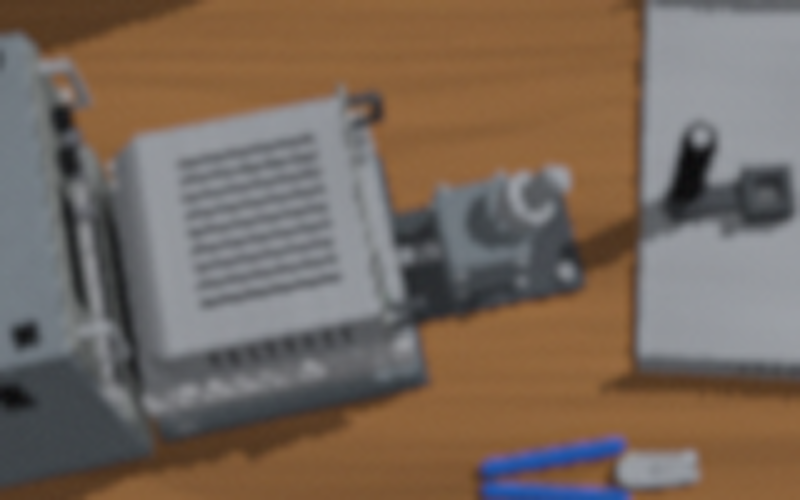

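View pics/c3.png

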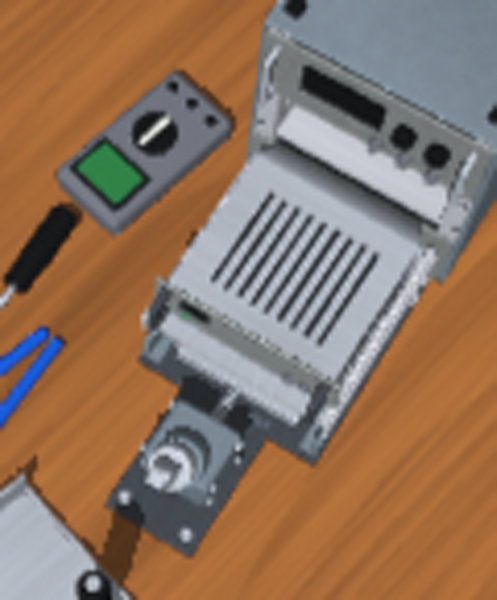

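View pics/c4.png

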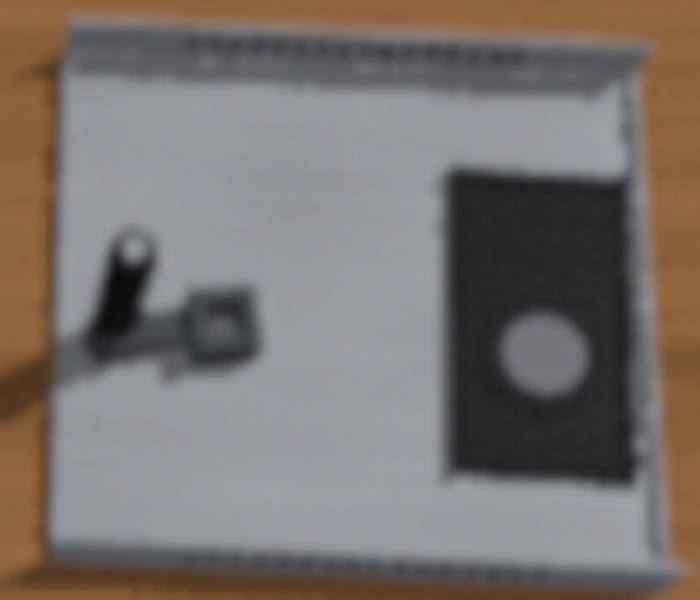

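Run:
```python
from h import *
a=load('scene0');b=load('side0')
np.set_printoptions(precision=4,suppress=True)
print('grip top',world(a,300,167,.13),world(b,247.7,230.7,.13),world(a,300,167),world(b,247.7,230.7))
print('hub',world(a,313.8,178.8,.027),world(b,237,252,.027))
# clouds
for s,n in((a,'scene'),(b,'side')):
    W=cloud(s)
    # unit top / rack top / hub region
    m=(W[...,0]>.45)&(W[...,0]<.85)&(W[...,1]>-.35)&(W[...,1]<.1)
    z=W[...,2][m]; h,e=np.histogram(z,bins=np.arange(0,.32,.004)); print(n,[(round(e[i],3),h[i]) for i in range(len(h)) if h[i]>60])
```

```text
grip top [0.5254 0.2635 0.13  ] [0.5203 0.2593 0.13  ] [0.5278 0.2628 0.1355] [0.5199 0.2596 0.1322]
hub [0.5277 0.3235 0.027 ] [0.514  0.3201 0.027 ]
scene [(np.float64(0.0), np.int64(2863)), (np.float64(0.004), np.int64(443)), (np.float64(0.008), np.int64(97)), (np.float64(0.012), np.int64(168)), (np.float64(0.016), np.int64(72)), (np.float64(0.02), np.int64(96)), (np.float64(0.024), np.int64(180)), (np.float64(0.028), np.int64(387)), (np.float64(0.032), np.int64(535)), (np.float64(0.036), np.int64(199)), (np.float64(0.04), np.int64(169)), (np.float64(0.068), np.int64(68)), (np.float64(0.072), np.int64(61)), (np.float64(0.084), np.int64(64)), (np.float64(0.088), np.int64(209)), (np.float64(0.092), np.int64(176)), (np.float64(0.096), np.int64(142)), (np.float64(0.1), np.int64(74)), (np.float64(0.104), np.int64(98)), (np.float64(0.108), np.int64(79)), (np.float64(0.112), np.int64(81)), (np.float64(0.132), np.int64(64)), (np.float64(0.14), np.int64(258)), (np.float64(0.144), np.int64(1320)), (np.float64(0.148), np.int64(666)), (np.float64(0.232), np.int64(62)), (np.float64(0.236), np.
[... 667 characters left out ...]
64(0.084), np.int64(119)), (np.float64(0.088), np.int64(186)), (np.float64(0.092), np.int64(75)), (np.float64(0.096), np.int64(72)), (np.float64(0.1), np.int64(70)), (np.float64(0.104), np.int64(159)), (np.float64(0.108), np.int64(250)), (np.float64(0.112), np.int64(102)), (np.float64(0.136), np.int64(101)), (np.float64(0.14), np.int64(701)), (np.float64(0.144), np.int64(1150)), (np.float64(0.148), np.int64(180)), (np.float64(0.232), np.int64(62)), (np.float64(0.236), np.int64(75)), (np.float64(0.248), np.int64(66)), (np.float64(0.252), np.int64(66)), (np.float64(0.256), np.int64(88)), (np.float64(0.26), np.int64(801)), (np.float64(0.264), np.int64(2463)), (np.float64(0.268), np.int64(368))]
```

Run:
```python
from h import *
a=load('scene0');b=load('side0')
np.set_printoptions(precision=4,suppress=True)
print(a['fx'],a['fy'],a['cx'],a['cy'])
Wa,Wb=cloud(a),cloud(b)
print('hub depth pts',world(a,311,176),world(a,316,176),world(a,314,174),world(b,234,250),world(b,239,254))
# rack top plane edges, unit top
for W,n in((Wa,'scene'),(Wb,'side')):
    for lo,hi,nm in((.255,.28,'rack'),(.138,.152,'unit')):
        m=(W[...,2]>lo)&(W[...,2]<hi)&(W[...,0]>.45)&(W[...,0]<.9)&(W[...,1]>-.45)&(W[...,1]<.05)
        m=m.astype(np.uint8); k,l,st,c=cv2.connectedComponentsWithStats(m); i=1+np.argmax(st[1:,4]); P=W[l==i]
        r=cv2.minAreaRect(P[:,:2].astype(np.float32)); print(n,nm,r,np.median(P[:,2]),np.median(P[:,:2],0))
    m=(W[...,2]>.001)&(W[...,2]<.012)&(W[...,1]>.18)&(W[...,1]<.58)&(W[...,0]>.3)&(W[...,0]<.72)
    m=(W[...,2]>.03)&(W[...,2]<.055)&(W[...,1]>.18)&(W[...,1]<.58)&(W[...,0]>.3)&(W[...,0]<.72)
    P=W[m]; print(n,'cover',cv2.minAreaRect(P[:,:2].astype(np.float32)))
```

```text
350.47946374298135 350.47946374298135 257.360707253166 191.17263011697437
hub depth pts [0.5164 0.3145 0.026 ] [0.5173 0.3321 0.0273] [0.5098 0.3254 0.0281] [0.527  0.3216 0.0189] [0.505  0.32   0.0252]
scene rack ((0.6283284425735474, -0.22303079068660736), (0.2018178254365921, 0.20464131236076355), 11.3174409866333) 0.26755013800296873 [ 0.6351 -0.2224]
scene unit ((0.5836175084114075, -0.022626958787441254), (0.15840648114681244, 0.17090699076652527), 10.569356918334961) 0.14683268813914893 [ 0.591  -0.0303]
scene cover ((0.5089590549468994, 0.39590513706207275), (0.3199753761291504, 0.30384528636932373), 85.84144592285156)
side rack ((0.6225695013999939, -0.22485044598579407), (0.1999877393245697, 0.20773974061012268), 11.16608715057373) 0.26544348918447463 [ 0.6196 -0.2193]
side unit ((0.5769732594490051, -0.023152783513069153), (0.15855911374092102, 0.173566535115242), 10.786208152770996) 0.14477860459750175 [ 0.579  -0.0269]
side cover ((0.5049968361854553, 0.39447951316833496), (0.31719478964805603, 0.30097272992134094), 85.88811492919922)
```

```bash
cat >> h.py <<'E'
from scipy.spatial.transform import Rotation as Rn
def rel(P,yaw=None):
    s=manip.sense(); R=Rn.from_quat(s['tool_rot']).as_matrix(); d=R.T@(np.array(P)-s['tcp_pos'])*100
    y=np.degrees(np.arctan2(R[1,0],R[0,0])); 
    out=list(np.round(d,2)); 
    if yaw is not None: out.append(round((y-yaw+180)%360-180,1))
    print('t',round(s['t'],2),'tcp',np.round(s['tcp_pos'],4),'yaw',round(y,2),'rel',[float(o) for o in out]); return out
E
python3 - <<'E'
from h import *
rel([.36,-.15,.27],99);rel([.52,.25,.25],99)
E
```

```text
t 0.15 tcp [ 0.2592 -0.5681  0.2305] yaw 24.51 rel [26.52, -33.87, -3.88, -74.5]
t 0.15 tcp [ 0.2592 -0.5681  0.2305] yaw 24.51 rel [57.68, -63.62, -1.82, -74.5]
```

>>> {"method": "drive_tool", "body": {
  "deltas": [3, -3.7, -0.5, -8.2, 6, -7.4, -1, -16.4, 9, -11.1, -1.5, -24.6, 12, -14.8, -2, -33, 15.2, -18.5, -2.4, -41, 18.2, -22.2, -2.8, -49.5, 21.3, -26, -3.2, -58, 24.3, -29.7, -3.6, -66, 27.4, -33.5, -3.9, -74.5, 30.8, -36.8, -3.6, -74.5, 34.1, -40.1, -3.4, -74.5, 37.5, -43.5, -3.2, -74.5],
  "hand": 8.5,
  "squeeze": 20
}}

```text
t: 1.35
tcp_pos: [0.4202, -0.015, 0.2635]
tool_rot: [0.649, 0.76, 0.001, -0.0]
force: [1.5, -0.9, 0.1]
finger_gap: 0.991
```

Run:
```python
from h import *
rel([.515,.255,.25],98)
```

```text
t 1.35 tcp [ 0.4202 -0.015   0.2635] yaw 99.0 rel [25.18, 13.59, 1.39, 1.0]
```

>>> {"method": "drive_tool", "body": {
  "deltas": [4.2, 2.3, 0.2, 0, 8.4, 4.6, 0.4, 0, 12.6, 6.8, 0.6, 0, 16.8, 9.1, 0.9, 0, 21, 11.3, 1.2, 0, 25.2, 13.6, 1.4, 0, 25.2, 13.6, 1.4, 0, 25.2, 13.6, 1.4, 0]
}}

```text
t: 2.15
tcp_pos: [0.5145, 0.256, 0.2491]
tool_rot: [0.649, 0.761, -0.0, -0.001]
force: [-0.0, 0.3, 0.1]
finger_gap: 0.997
```

Run:
```python
from h import *
s=snap('wrist','w1'); rel([.52,.26,.25],98)
```

```text
t 2.2 tcp [0.5143 0.2549 0.2492] yaw 99.04 rel [0.41, 0.65, -0.08, 1.0]
```

View pics/w1.png

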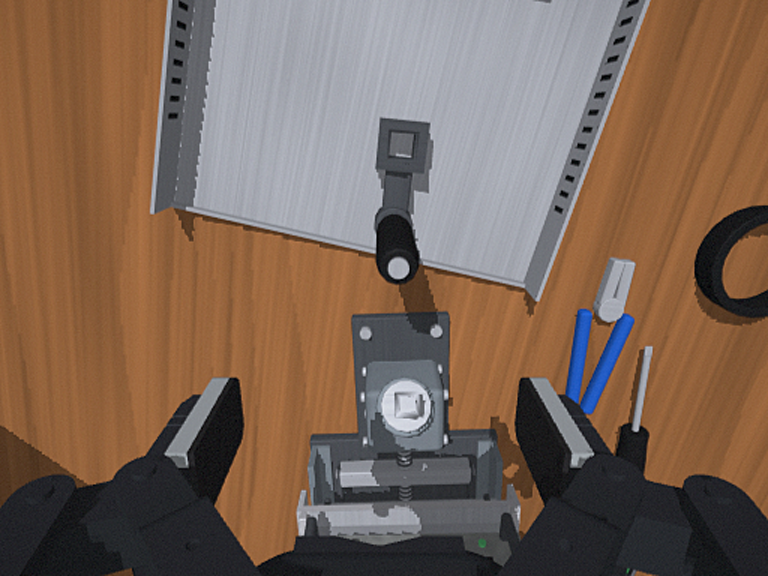

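Run:
```python
from h import *
np.set_printoptions(precision=4,suppress=True)
s=load('w1'); W=cloud(s)
print('grip top',world(s,266,178.7,.13),world(s,266,178.7)); print('hub',world(s,268,96,.027),world(s,268-14,96),world(s,268,82))
for n,(u,v) in dict(tl=(382,119),tr=(430,123),bl=(377,168)).items(): print(n,world(s,u/1.5,v/1.5,.027))
crop('w1',225,195,315,300,'c5')
crop('w1',240,70,300,200,'c6')
for n,(u,v) in dict(boltL=(366,334),boltR=(436,331),cornerL=(353,316),cornerR=(449,314)).items(): print(n,world(s,u/1.5,v/1.5))
```

```text
grip top [0.5256 0.2605 0.13  ] [0.5253 0.2613 0.1327]
hub [0.5211 0.322  0.027 ] [0.5061 0.3195 0.0263] [0.5186 0.3362 0.0262]
tl [0.5041 0.3366 0.027 ]
tr [0.5383 0.3393 0.027 ]
bl [0.506  0.3023 0.027 ]
boltL [0.5186 0.1634 0.0158]
boltR [0.5766 0.1758 0.0163]
cornerL [0.5055 0.1721 0.002 ]
cornerR [0.5879 0.1865 0.0001]
```

View pics/c5.png

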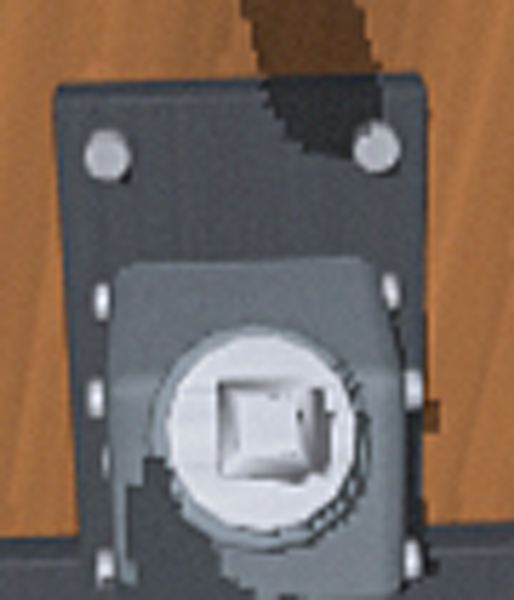

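View pics/c6.png

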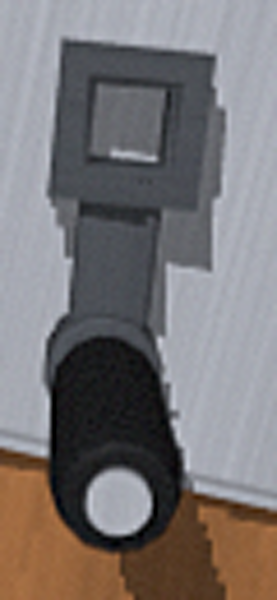

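Run:
```python
from h import *
rel([.5253,.2608,.20],94.3);rel([.5253,.2608,.065],94.3)
```

```text
t 2.2 tcp [0.5143 0.2549 0.2492] yaw 99.04 rel [0.41, 1.19, 4.92, 4.7]
t 2.2 tcp [0.5143 0.2549 0.2492] yaw 99.04 rel [0.4, 1.21, 18.42, 4.7]
```

>>> {"method": "drive_tool", "body": {
  "deltas": [0.4, 1.2, 3, 4.7, 0.4, 1.2, 7, 4.7, 0.4, 1.2, 11, 4.7, 0.4, 1.2, 15, 4.7, 0.4, 1.2, 17.5, 4.7, 0.4, 1.2, 18.4, 4.7, 0.4, 1.2, 18.4, 4.7, 0.4, 1.2, 18.4, 4.7]
}}

```text
t: 3.0
tcp_pos: [0.5262, 0.2603, 0.0666]
tool_rot: [0.68, 0.733, 0.0, -0.0]
force: [-0.3, -0.2, 0.6]
finger_gap: 0.996
```

>>> {"method": "drive_tool", "body": {
  "deltas": [0, 0, 0, 0, 0, 0, 0, 0, 0, 0, 0, 0, 0, 0, 0, 0, 0, 0, 0, 0, 0, 0, 0, 0],
  "hand": 2,
  "squeeze": 20
}}

```text
t: 3.6
tcp_pos: [0.5259, 0.2605, 0.0671]
tool_rot: [0.68, 0.733, 0.0, -0.0]
force: [-2.5, 0.9, 5.7]
finger_gap: 0.299
```

>>> {"method": "drive_tool", "body": {
  "deltas": [0, 0, -2, 0, 0, 0, -4, 0, 0, 0, -7, 0, 0, 0, -10, 0, 0, 0, -13, 0, 0, 0, -15, 0, 0, 0, -15, 0, 0, 0, -15, 0, 0, 0, -15, 0]
}}

```text
t: 4.5
tcp_pos: [0.5245, 0.2599, 0.215]
tool_rot: [0.68, 0.733, -0.001, -0.001]
force: [-0.6, 0.9, -2.6]
finger_gap: 0.3
```

Run:
```python
from h import *
for n in('scene','side','wrist'): snap(n,n[:2]+'2')
rel([.52,.26,.25],94.3)
crop('sc2',230,100,400,230,'d1'); crop('si2',190,150,330,280,'d2')
```

```text
t 4.65 tcp [0.5251 0.2601 0.2154] yaw 94.29 rel [0.03, -0.51, -3.46, -0.0]
```

View pics/wr2.png

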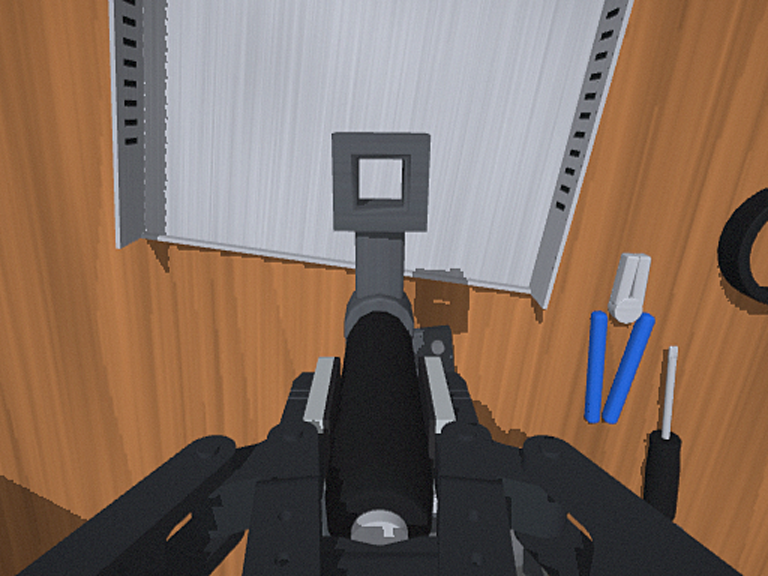

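View pics/d1.png

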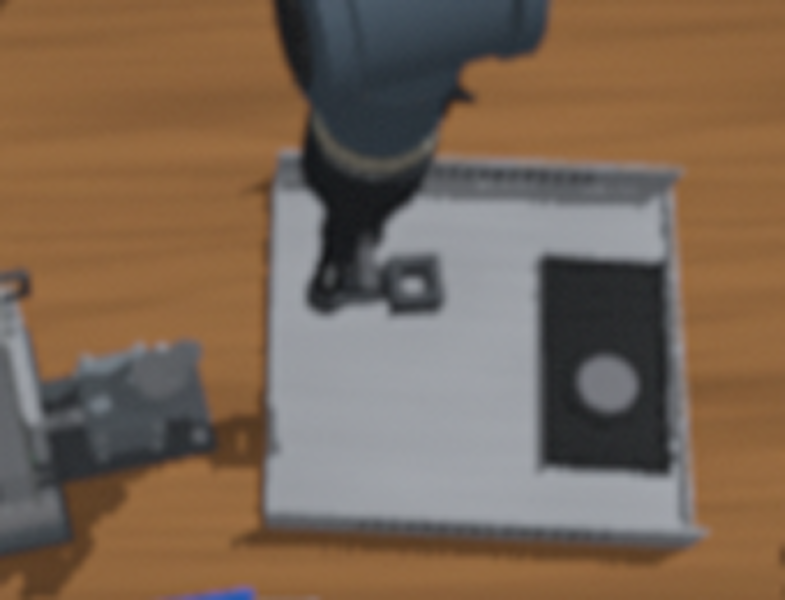

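View pics/d2.png

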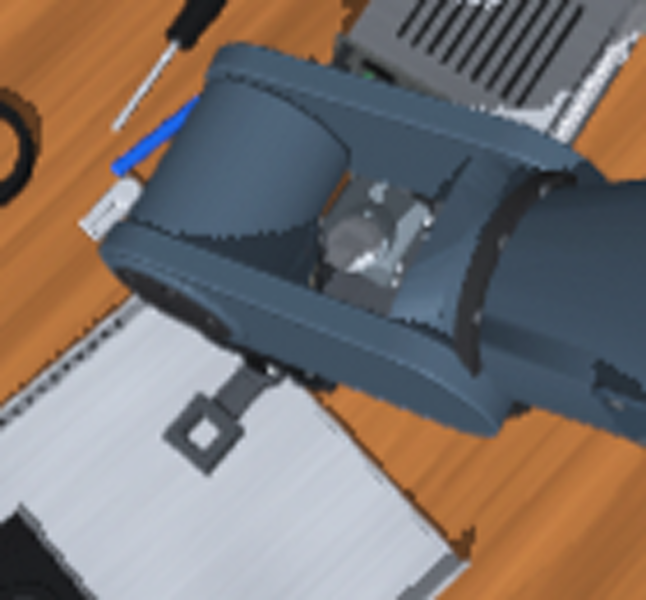

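```bash
cat >> h.py <<'E'
def fitplane(P):
    c=np.median(P,0); 
    for _ in range(5):
        U,S,V=np.linalg.svd(P-P.mean(0),full_matrices=False); n=V[2]; d=(P-P.mean(0))@n; P=P[abs(d)<max(.0015,2*d.std())]
    return P.mean(0),n*np.sign(n[2]),len(P)
E
python3 - <<'E'
from h import *
np.set_printoptions(precision=4,suppress=True)
s=load('wr2'); W=cloud(s)
m=np.zeros((384,512),np.uint8); cv2.fillPoly(m,[np.array([[224,91],[284,91],[282,150],[224,150]])],1)
P=W[m>0]; P=P[P[:,2]>.06]; print(len(P)); c,n,k=fitplane(P); print(c,n,k,'tilt',np.degrees(np.arccos(n[2])), 'dir',np.degrees(np.arctan2(n[1],n[0])))
print([world(s,u/1.5,v/1.5) for u,v in((345,145),(418,145),(345,215),(418,215))])
E
```

```text
2817
[0.5209 0.3214 0.1732] [0.0037 0.0096 0.9999] 2388 tilt 0.5873432153348246 dir 68.89627547947966
[array([0.5071, 0.333 , 0.1733]), array([0.5337, 0.335 , 0.1729]), array([0.5085, 0.3073, 0.1737]), array([0.5362, 0.3095, 0.174 ])]
```

Run:
```python
from h import *
rel([.446,.335,.15],176);rel([.446,.335,.074],176)
```

```text
t 4.65 tcp [0.5251 0.2601 0.2154] yaw 94.29 rel [8.06, -7.3, 6.56, -81.7]
t 4.65 tcp [0.5251 0.2601 0.2154] yaw 94.29 rel [8.06, -7.28, 14.16, -81.7]
```

>>> {"method": "drive_tool", "body": {
  "deltas": [0.8, -0.7, 0.6, -8, 1.6, -1.4, 1.2, -16, 2.4, -2.2, 1.8, -24, 3.2, -3, 2.4, -32, 4, -3.7, 3, -40, 4.9, -4.4, 3.6, -48, 5.7, -5.1, 4.2, -56, 6.5, -5.8, 4.8, -65, 7.3, -6.5, 5.4, -73, 8, -7.3, 6.5, -81.7, 8, -7.3, 9, -81.7, 8, -7.3, 11, -81.7]
}}

```text
t: 5.85
tcp_pos: [0.4455, 0.3346, 0.1044]
tool_rot: [0.035, 0.999, -0.0, -0.002]
force: [-0.7, -0.3, -3.3]
finger_gap: 0.298
```

Run:
```python
from h import *
s=snap('wrist','w3');rel([.446,.335,.074],176)
```

```text
t 5.9 tcp [0.4437 0.3335 0.1013] yaw 176.01 rel [-0.24, 0.18, 2.73, 0.0]
```

View pics/w3.png

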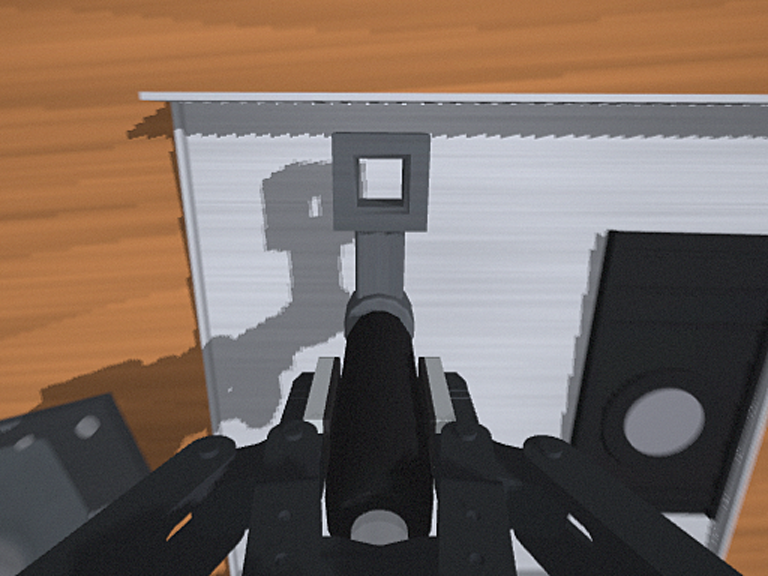

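Run:
```python
from h import *
s=load('w3'); print(world(s,380/1.5,97/1.5,.040),world(s,380/1.5,104/1.5,.040),world(s,380/1.5,136/1.5,.003),'hubface',world(s,380/1.5,131/1.5,.1013-.066+.024))
```

```text
[0.35533893 0.3422371  0.04      ] [0.35794741 0.34205857 0.04      ] [0.37165011 0.34120932 0.003     ] hubface [0.36763639 0.34134926 0.0593    ]
```

>>> {"method": "drive_tool", "body": {
  "deltas": [0.2, 0, 1.4, 0, 0.4, 0, 2.7, 0, 0.8, 0, 2.7, 0, 1.33, 0, 2.1, 0, 1.95, 0, 1.53, 0, 2.6, 0, 1, 0, 3.33, 0, 0.57, 0, 4.08, 0, 0.23, 0, 4.86, 0, 0, 0, 5.85, 0, -0.23, 0, 5.85, 0, -0.23, 0]
}}

```text
t: 7.0
tcp_pos: [0.3825, 0.3372, 0.1041]
tool_rot: [0.034, 0.999, -0.002, -0.006]
force: [2.5, -0.1, -1.8]
finger_gap: 0.303
```

Run:
```python
from h import *
s=snap('wrist','w4');rel([.446,.335,.16],176)
```

```text
t 7.05 tcp [0.3831 0.3372 0.1039] yaw 176.04 rel [-6.22, 0.19, -5.69, 0.0]
```

View pics/w4.png

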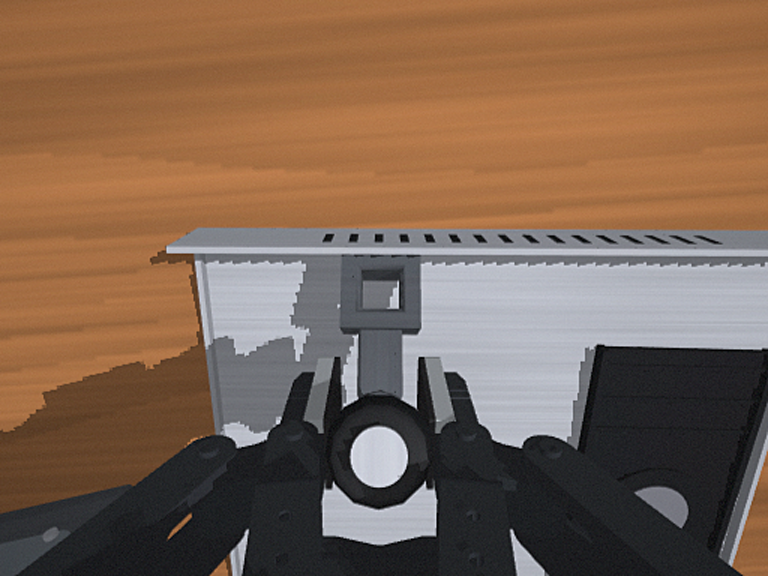

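Tilting worked: hub at (380,290) now tucked beneath the grip, with the grip's end pointing towards the camera. Measure the tilt after backing off.

>>> {"method": "drive_tool", "body": {
  "deltas": [-1.5, 0, -1, 0, -3.5, 0, -4, 0, -4.5, 0, -8, 0, -4.5, 0, -11, 0, -4.5, 0, -11, 0]
}}

```text
t: 7.55
tcp_pos: [0.4305, 0.3353, 0.2163]
tool_rot: [0.035, 0.999, -0.001, -0.004]
force: [-0.5, 0.5, -2.5]
finger_gap: 0.296
```

Run:
```python
from h import *
s=snap('wrist','w5');rel([.446,.335,.16],176)
```

```text
t 7.6 tcp [0.4287 0.3345 0.2139] yaw 176.03 rel [-1.79, 0.19, 5.37, 0.0]
```

View pics/w5.png

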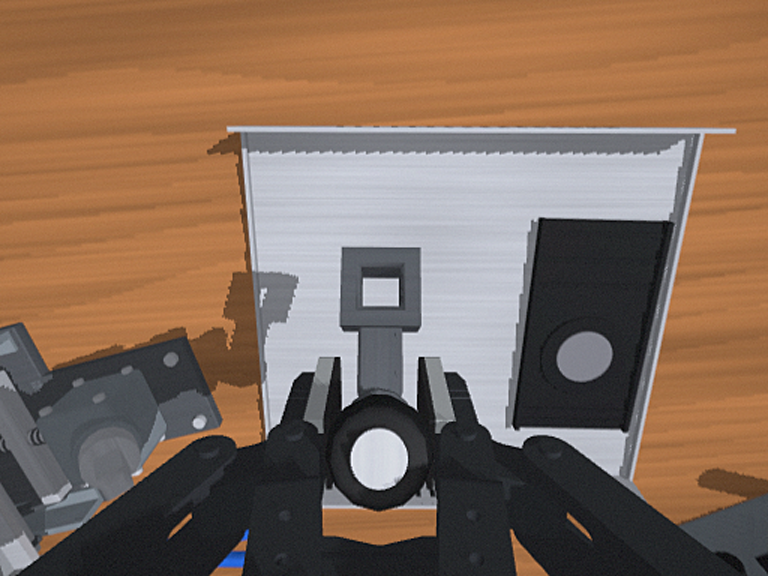

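```bash
cat >> h.py <<'E'
def tool(s=None):
    s=s or manip.sense(); return Rn.from_quat(s['tool_rot']).as_matrix(), np.array(s['tcp_pos'])
E
python3 - <<'E'
from h import *
np.set_printoptions(precision=4,suppress=True)
s=load('w5'); W=cloud(s); R,p=tool()
m=np.zeros((384,512),np.uint8); cv2.rectangle(m,(230,167),(278,214),1,-1); cv2.rectangle(m,(239,175),(271,208),0,-1)
P=(W[m>0]-p)@R; P=P[abs(P[:,2]-np.median(P[:,2]))<.03]
c,n,k=fitplane(P); n=-n; print(c,n,k,'tilt in tool xz',np.degrees(np.arctan2(n[0],-n[2])),'side',np.degrees(n[1]))
q=[(341,247),(421,247),(420,325),(341,325)]
for u,v in q:  # intersect with plane
    ray=np.array([(u/1.5-s['cx'])/s['fx'],(v/1.5-s['cy'])/s['fy'],1.]); C=(-s['R'].T@s['t']-p)@R; d=(s['R'].T@ray)@R
    X=C+d*((c-C)@n)/(d@n); print(X)
ctr=[]
for u,v in [(361,265),(404,265),(402,308),(361,308)]:
    ray=np.array([(u/1.5-s['cx'])/s['fx'],(v/1.5-s['cy'])/s['fy'],1.]); C=(-s['R'].T@s['t']-p)@R; d=(s['R'].T@ray)@R
    ctr.append(C+d*((c-C)@n)/(d@n))
h=np.mean(ctr,0); print('hole top ctr tool',h,'underside origin',h-n*.024, 'grip mid',h+n*(.077-.024))
E
```

```text
return _methods._mean(a, axis=axis, dtype=dtype,
  ret = um.true_divide(
h.py:32: RuntimeWarning: Mean of empty slice.
  U,S,V=np.linalg.svd(P-P.mean(0),full_matrices=False); n=V[2]; d=(P-P.mean(0))@n; P=P[abs(d)<max(.0015,2*d.std())]
Traceback (most recent call last):
  File "h.py", line 32, in fitplane
    U,S,V=np.linalg.svd(P-P.mean(0),full_matrices=False); n=V[2]; d=(P-P.mean(0))@n; P=P[abs(d)<max(.0015,2*d.std())]
                                                            ~^^^
IndexError: index 2 is out of bounds for axis 0 with size 0
```

```bash
cat > hub.py <<'E'
from h import *
np.set_printoptions(precision=4,suppress=True)
def hub(s,outer,hole,pose=None):
    W=cloud(s); R,p=pose or tool()
    m=np.zeros((384,512),np.uint8); o=np.array(outer)/1.5; h=np.array(hole)/1.5
    sh=lambda q,k:(q.mean(0)+(q-q.mean(0))*k)
    cv2.fillPoly(m,[np.int32(np.round(sh(o,.93)))],1); cv2.fillPoly(m,[np.int32(np.round(sh(h,1.12)))],0)
    P=(W[m>0]-p)@R; P=P[np.isfinite(P).all(1)]; P=P[abs(P[:,2]-np.median(P[:,2]))<.02]
    c,n,k=fitplane(P); n=-n*np.sign(n[2]); 
    print('pts',k,'tilt in tool xz',np.degrees(np.arctan2(n[0],-n[2])),'side',np.degrees(n[1]))
    C=(-s['R'].T@s['t']-p)@R
    def ip(q):
        d=(s['R'].T@np.array([(q[0]-s['cx'])/s['fx'],(q[1]-s['cy'])/s['fy'],1.]))@R; return C+d*((c-C)@n)/(d@n)
    O=np.array([ip(q) for q in o]);H=np.array([ip(q) for q in h])
    print('outer sides',[np.linalg.norm(O[i]-O[i-1]) for i in range(4)],'hole',[np.linalg.norm(H[i]-H[i-1]) for i in range(4)])
    t=(O.mean(0)+H.mean(0))/2; print('ctr outer',O.mean(0),'hole',H.mean(0)); print('underside',t-n*.024,'grip axis@77',t+n*.053); return t,n
if __name__=='__main__':
    s=load('w5'); hub(s,[(341,247),(421,247),(420,325),(341,325)],[(361,265),(404,265),(402,308),(361,308)])
E
python3 hub.py
```

```text
pts 1421 tilt in tool xz 32.06794634375642 side -0.2461570330500127
outer sides [np.float64(0.03574373842268844), np.float64(0.036479039748459126), np.float64(0.03574220737617125), np.float64(0.0347420014836701)] hole [np.float64(0.019687076135128857), np.float64(0.019441750960534646), np.float64(0.01971342997815129), np.float64(0.018171350448356813)]
ctr outer [0.0094 0.0029 0.0609] hole [0.009  0.0034 0.0607]
underside [-0.0036  0.0033  0.0811] grip axis@77 [0.0373 0.0029 0.0159]
```

Run:
```python
from h import *
np.set_printoptions(precision=4,suppress=True)
s=load('w1'); print('tip',world(s,271.9,269.4,.1245),world(s,271.9,269.4)); print('shoulder',world(s,270.9,270.7,.095),world(s,262,270))
u=np.array([np.sin(np.radians(11.2)),-np.cos(np.radians(11.2))]); a=world(s,271.9,269.4,.1245)[:2]; b=world(s,270.9,270.7,.095)[:2]; print('diff',(b-a)@u,'expect',.036*np.sin(np.radians(35)),(b-a)@[u[1],-u[0]])
print('shoulder from unit/lift', (np.array([.580,-.023])-b)@u)
# shoulder plane fit
W=cloud(s); m=np.zeros((384,512),np.uint8); cv2.circle(m,(271,271),15,1,-1); cv2.rectangle(m,(262,260),(284,281),0,-1); P=W[m>0]; P=P[np.isfinite(P).all(1)]; c,n,k=fitplane(P); print(c,n,k,np.degrees(np.arccos(n[2])),np.degrees(np.arctan2(n[1],n[0])))
```

```text
tip [0.5473 0.1704 0.1245] [0.5474 0.17   0.1239]
shoulder [0.5516 0.1499 0.095 ] [0.5422 0.1486 0.0941]
diff 0.020979741266419306 expect 0.020648751708637655 -0.00024471095481547964
shoulder from unit/lift 0.17508493631134261
[0.5479 0.1478 0.0951] [-0.1129  0.5737  0.8113] 203 35.78006586608787 101.13170225892704
```

Run:
```python
from h import *
rel([.542,.1802,.235],101.1)
```

```text
t 7.6 tcp [0.4287 0.3345 0.2139] yaw 176.03 rel [-12.34, -14.62, -2.2, 74.9]
```

>>> {"method": "drive_tool", "body": {
  "deltas": [-1, -1.2, -0.6, 8.3, -2.4, -2.8, -1.2, 16.6, -3.8, -4.4, -1.8, 25, -5.2, -6, -2.2, 33.3, -6.6, -7.7, -2.2, 41.6, -8, -9.4, -2.2, 50, -9.4, -11.1, -2.2, 58.3, -10.8, -12.8, -2.2, 66.6, -12.3, -14.6, -2.2, 74.9, -12.3, -14.6, -2.2, 74.9, -12.3, -14.6, -2.2, 74.9]
}}

```text
t: 8.7
tcp_pos: [0.5392, 0.1802, 0.2323]
tool_rot: [0.635, 0.772, -0.008, -0.007]
force: [0.1, 0.6, -2.6]
finger_gap: 0.295
```

Run:
```python
from h import *
s=snap('wrist','w6');rel([.542,.1802,.2153],101.1); crop('w6',200,130,320,230,'e6')
```

```text
t 8.75 tcp [0.5392 0.1806 0.2327] yaw 101.19 rel [-0.1, 0.3, 1.74, 0.1]
```

View pics/w6.png

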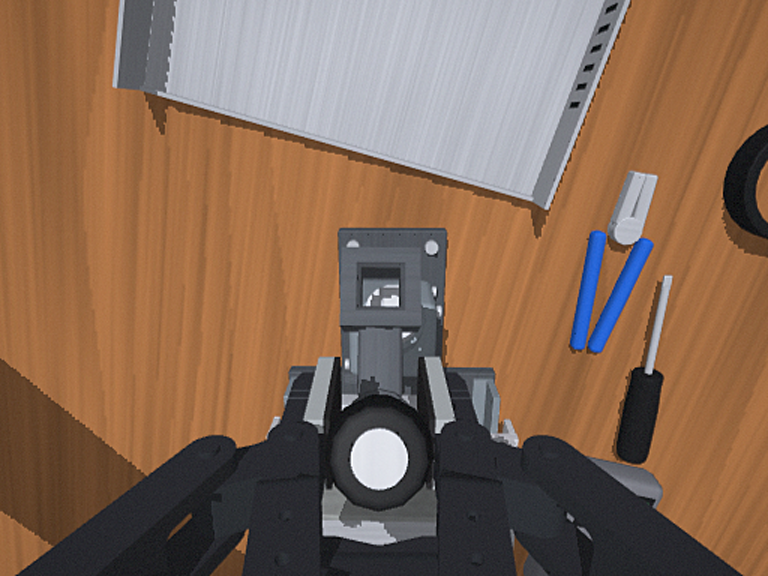

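View pics/e6.png

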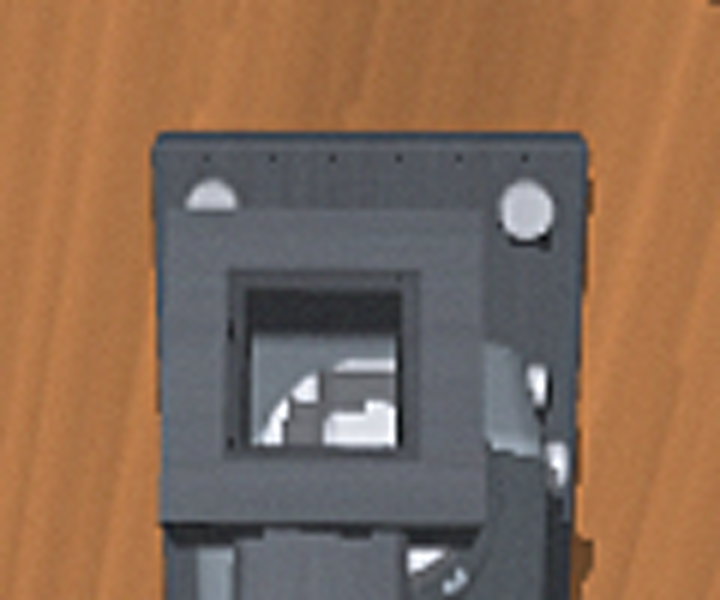

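>>> {"method": "drive_tool", "body": {
  "deltas": [0, 0.3, 0.8, 0, 0, 0.4, 1.5, 0, 0, 0.4, 1.5, 0, 0, 0.4, 1.5, 0]
}}

```text
t: 9.15
tcp_pos: [0.5424, 0.1817, 0.2171]
tool_rot: [0.634, 0.773, -0.008, -0.007]
force: [-1.0, -0.4, -3.1]
finger_gap: 0.297
```

Run:
```python
from h import *
s=snap('wrist','w7');rel([.542,.1802,.2153],101.1); crop('w7',200,130,320,230,'e7')
```

```text
t 9.2 tcp [0.5427 0.1817 0.2175] yaw 101.23 rel [-0.13, -0.09, 0.23, 0.1]
```

View pics/e7.png

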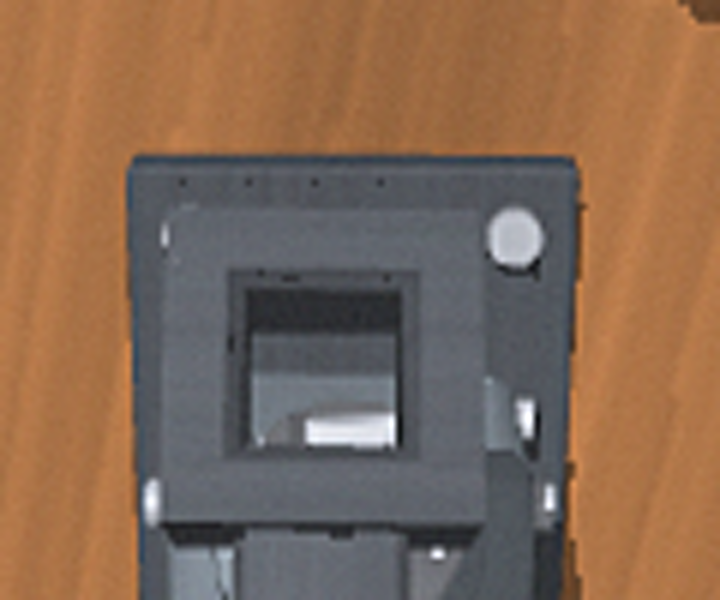

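Run:
```python
from h import *
np.set_printoptions(precision=4,suppress=True)
s=load('w7'); R,p=tool(); print(R)
tip=np.array([.5473,.1704,.1245]); print('tip tool',R.T@(tip-p)); print('proj tip crop',[(q-o)*6 for q,o in zip(proj(s,tip),(200,130))])
t=(np.array([.0092,.0031,.0608])); n=np.array([np.sin(np.radians(32.)),0,-np.cos(np.radians(32.))])
und=t-n*.024; print('und tool',und); 
for X in (t,und): print([(q-o)*6 for q,o in zip(proj(s,R@X+p),(200,130))])
ax=np.array([-.1105,.5628,.8192]); a=R.T@ax; d=und-R.T@(tip-p); print('axis tool',a,'d along',d@a,'perp',d-a*(d@a))
from hub import hub
hub(s,[(u/6*1.5+300,v/6*1.5+195) for u,v in((165,210),(484,210),(480,520),(163,520))],[(u/6*1.5+300,v/6*1.5+195) for u,v in((228,270),(418,270),(415,460),(226,460))])
```

```text
[[-0.1948  0.9807 -0.0195]
 [ 0.9809  0.1947 -0.0037]
 [ 0.0002 -0.0198 -0.9998]]
tip tool [-0.012   0.0042  0.093 ]
proj tip crop [np.float64(346.71811341811303), np.float64(461.55020588811414)]
und tool [-0.0035  0.0031  0.0812]
[np.float64(342.5800116023423), np.float64(396.4161975802166)]
[np.float64(339.9304174987425), np.float64(434.87126988502115)]
axis tool [ 0.5737 -0.015  -0.819 ] d along 0.014556146422509115 perp [ 0.0001 -0.0008  0.0001]
pts 1099 tilt in tool xz 32.18053787615461 side -0.018618701588391576
outer sides [np.float64(0.03556063683363574), np.float64(0.036387370561828704), np.float64(0.035571523604930655), np.float64(0.03484328555756293)] hole [np.float64(0.02178852296906631), np.float64(0.021515470586895704), np.float64(0.021794741756113758), np.float64(0.020921468424722145)]
ctr outer [0.0122 0.0009 0.0637] hole [0.012  0.0008 0.0636]
underside [-0.0007  0.0009  0.0839] grip axis@77 [0.0404 0.0008 0.0188]
```

>>> {"method": "drive_tool", "body": {
  "deltas": [-0.1, 0.2, -0.1, 0, -0.2, 0.35, -0.1, 0, -0.4, 0.35, 0.15, 0, -0.6, 0.35, 0.45, 0, -0.6, 0.35, 0.45, 0, -0.6, 0.35, 0.45, 0]
}}

```text
t: 9.8
tcp_pos: [0.5471, 0.1763, 0.2128]
tool_rot: [0.635, 0.773, -0.008, -0.007]
force: [0.6, 0.9, -2.0]
finger_gap: 0.296
```

Run:
```python
from h import *
s=snap('wrist','w8');rel([.542,.1802,.2153],101.1); crop('w8',200,130,320,230,'e8')
```

```text
t 9.85 tcp [0.5472 0.1764 0.2129] yaw 101.22 rel [0.48, -0.44, -0.23, 0.1]
```

View pics/e8.png

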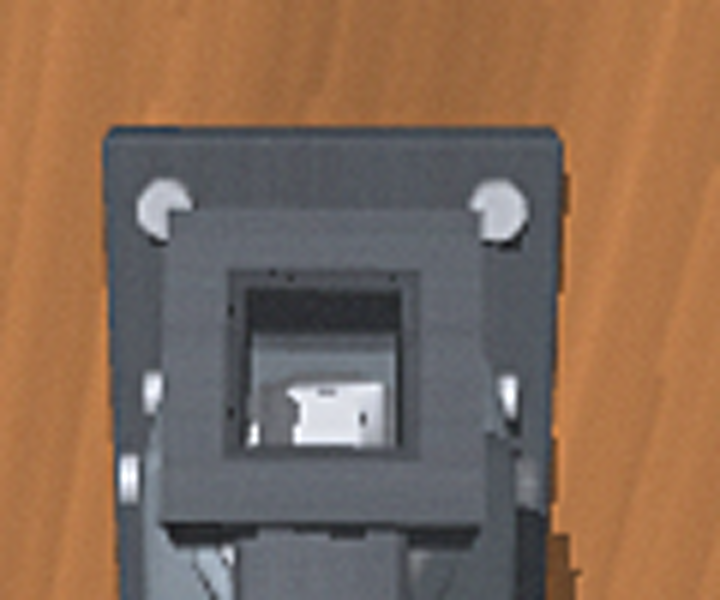

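>>> {"method": "drive_tool", "body": {
  "deltas": [-0.2, 0.1, 0.28, 0, -0.4, 0.1, 0.57, 0, -0.6, 0.1, 0.86, 0, -0.8, 0.1, 1.15, 0, -0.95, 0.1, 1.4, 0, -1.08, 0.1, 1.62, 0, -1.08, 0.1, 1.62, 0]
}}

```text
t: 10.55
tcp_pos: [0.5498, 0.1656, 0.1963]
tool_rot: [0.635, 0.773, -0.008, -0.007]
force: [0.5, -1.1, -2.8]
finger_gap: 0.303
```

Run:
```python
from h import *
s=snap('wrist','w9');rel([.5472,.1764,.2129],101.1); crop('w9',200,130,320,230,'e9'); print(manip.sense()['force'])
```

```text
t 10.6 tcp [0.5498 0.1656 0.1964] yaw 101.21 rel [1.11, -0.08, -1.65, 0.1]
[-0.14215732 -1.61213836 -3.35542786]
```

View pics/e9.png

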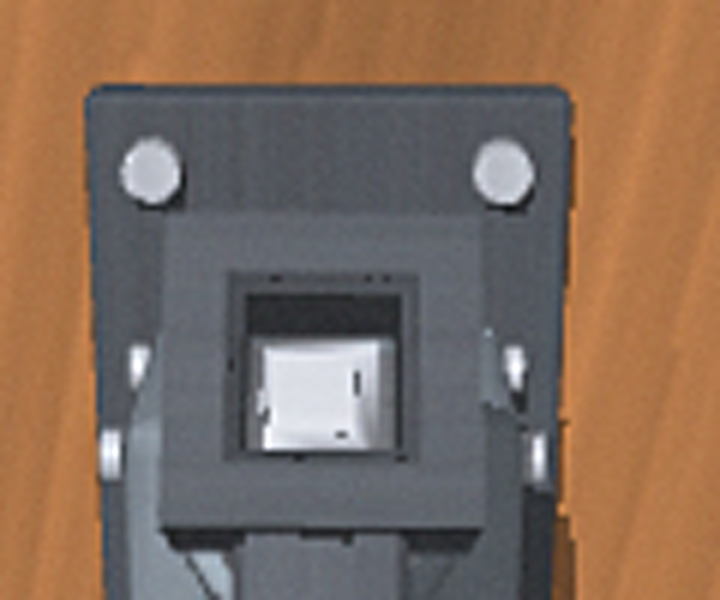

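>>> {"method": "drive_tool", "body": {
  "deltas": [-0.1, 0, 0.24, 0, -0.2, 0, 0.48, 0, -0.3, 0, 0.7, 0, -0.4, 0, 0.92, 0, -0.5, 0, 1.13, 0, -0.6, 0, 1.35, 0, -0.7, 0, 1.55, 0, -0.8, 0, 1.75, 0, -0.8, 0, 1.75, 0]
}}

```text
t: 11.5
tcp_pos: [0.5512, 0.1576, 0.1785]
tool_rot: [0.635, 0.773, -0.008, -0.006]
force: [1.7, -2.2, -2.3]
finger_gap: 0.296
```

Run:
```python
from h import *
s=snap('wrist','w10');rel([.5498,.1656,.1964],101.1); crop('w10',200,130,320,230,'e10'); print(manip.sense()['force'])
```

```text
t 11.55 tcp [0.5512 0.1576 0.1785] yaw 101.2 rel [0.81, -0.02, -1.79, 0.1]
[ 1.01295004 -3.41026896 -1.56357015]
```

View pics/w10.png

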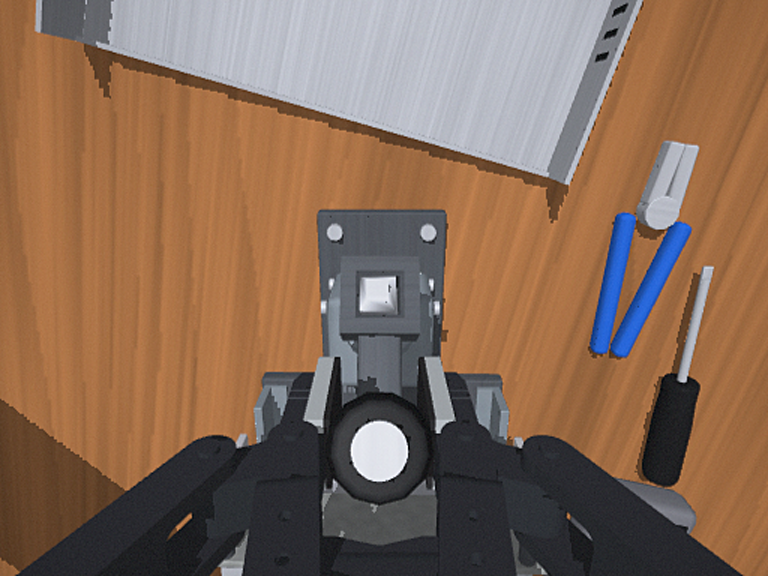

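Run:
```python
from hub import *
s=load('w10'); t,n=hub(s,[(341,257),(420,257),(417,334),(341,334)],[(355,273),(403,273),(403,318),(355,318)])
R,p=tool(); print('top world',R@t+p,'n',R@n); sh=np.array([.5516,.1499,.095]); ax=np.array([-.1105,.5628,.8192]); d=R@(t-n*.024)+p-sh; print('underside rel shoulder along',d@ax,'perp',d-ax*(d@ax))
```

```text
pts 1076 tilt in tool xz 34.363113308413794 side 0.1580723409495232
outer sides [np.float64(0.035730717652175205), np.float64(0.03642076993103526), np.float64(0.03580668726201502), np.float64(0.03356256464984992)] hole [np.float64(0.02087461393043154), np.float64(0.02192845935817607), np.float64(0.020881624128271034), np.float64(0.021384401773489277)]
ctr outer [0.0076 0.0009 0.0634] hole [0.0074 0.0006 0.0633]
underside [-0.006   0.0007  0.0832] grip axis@77 [0.0374 0.0009 0.0196]
top world [0.5492 0.1649 0.1151] n [-0.0903  0.5575  0.8252]
underside rel shoulder along 0.0011763286311639025 perp [-0.0001  0.0009 -0.0006]
```

View pics/e10.png

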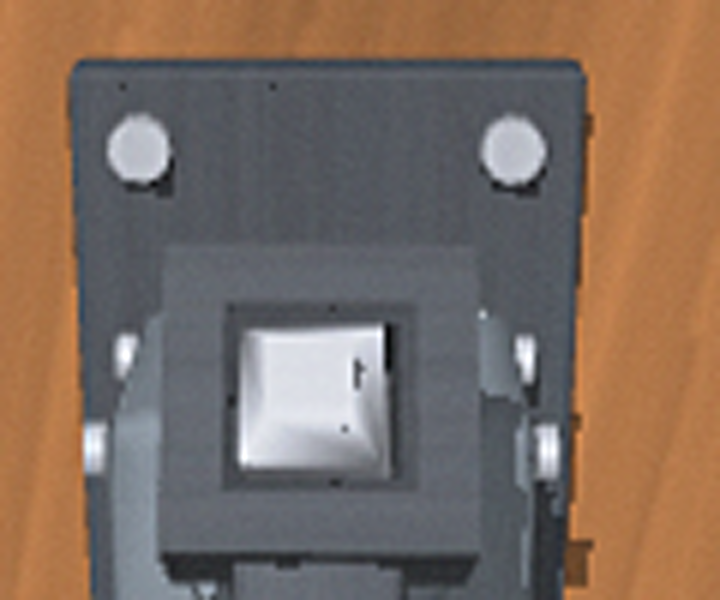

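>>> {"method": "drive_tool", "body": {
  "deltas": [-0.06, 0, 0.1, 0, -0.13, 0, 0.19, 0, -0.2, 0, 0.28, 0, -0.2, 0, 0.28, 0],
  "squeeze": 30
}}

```text
t: 11.95
tcp_pos: [0.5518, 0.1561, 0.1772]
tool_rot: [0.635, 0.773, -0.007, -0.006]
force: [-1.7, -1.6, 7.8]
finger_gap: 0.296
```

Run:
```python
from h import *
np.set_printoptions(precision=4,suppress=True)
rel([.5512,.1576,.1785],101.1)
s=snap('side','si11'); snap('scene','sc11'); crop('si11',275,90,385,172,'f1')
C=-s['R'].T@s['t']
b=load('side0'); crop('side0',275,90,385,172,'f0')
W=cloud(b)
u=np.array([np.sin(np.radians(11.2)),-np.cos(np.radians(11.2))]); F=np.array([.606,-.126])
# walk along image line across bay centre: project rack-frame profile
for v in range(96,160,2):
    row=[]
    for uu in (300,310,320,330):
        X=W[v,uu]; row.append('%.3f/%.3f/%.3f'%((X[:2]-F)@u,(X[:2]-F)@[-u[1],u[0]],X[2]))
    print(v,*row)
```

```text
t 11.95 tcp [0.5518 0.1561 0.1772] yaw 101.19 rel [0.16, -0.03, -0.13, 0.1]
96 0.018/0.064/0.265 0.033/0.038/0.267 0.050/0.013/0.265 0.067/-0.013/0.264
98 0.009/0.060/0.269 0.026/0.034/0.269 0.045/0.010/0.263 0.060/-0.016/0.266
100 0.003/0.056/0.270 0.022/0.032/0.265 0.039/0.006/0.264 0.054/-0.020/0.265
102 0.049/0.073/0.180 0.014/0.028/0.267 0.029/0.002/0.270 0.048/-0.023/0.265
104 -0.002/0.052/0.256 0.010/0.025/0.264 0.026/-0.001/0.265 0.041/-0.027/0.267
106 -0.003/0.050/0.248 0.003/0.021/0.267 0.021/-0.004/0.264 0.035/-0.030/0.266
108 -0.003/0.049/0.238 0.000/0.019/0.261 0.015/-0.007/0.263 0.029/-0.033/0.267
110 -0.005/0.047/0.230 -0.002/0.016/0.254 0.008/-0.011/0.266 0.025/-0.036/0.263
112 -0.003/0.046/0.217 -0.004/0.014/0.247 0.004/-0.014/0.262 0.019/-0.039/0.264
114 -0.001/0.046/0.202 -0.002/0.013/0.233 -0.000/-0.017/0.259 0.011/-0.043/0.267
116 -0.001/0.044/0.190 -0.003/0.011/0.225 -0.001/-0.019/0.249 0.007/-0.046/0.264
118 0.033/0.055/0.114 -0.004/0.009/0.215 -0.000/-0.020/0.238 0.051/-0.039/0.178
120 0.028/0.052/0.111 -0.003/0.008/0.202 -0.002/-0.023/0.231 -0.002/-0.052/0.25
[... 855 characters left out ...]
-0.050/0.142 0.011/-0.075/0.109
144 -0.064/0.002/0.142 -0.051/-0.027/0.150 -0.029/-0.053/0.141 0.047/-0.072/0.026
146 -0.072/-0.002/0.144 -0.055/-0.030/0.147 -0.039/-0.058/0.148 -0.001/-0.082/0.107
148 -0.079/-0.006/0.147 -0.059/-0.033/0.142 -0.043/-0.061/0.145 -0.003/-0.085/0.098
150 -0.085/-0.010/0.146 -0.066/-0.037/0.143 -0.048/-0.064/0.142 -0.002/-0.087/0.083
152 -0.090/-0.013/0.145 -0.074/-0.041/0.147 -0.056/-0.068/0.146 -0.009/-0.091/0.085
154 -0.095/-0.016/0.143 -0.078/-0.044/0.142 -0.063/-0.071/0.148 -0.002/-0.093/0.057
156 -0.103/-0.021/0.147 -0.084/-0.047/0.142 -0.069/-0.075/0.148 -0.002/-0.095/0.042
158 -0.107/-0.024/0.143 -0.089/-0.050/0.140 -0.073/-0.078/0.144 0.011/-0.097/0.001
```

View pics/f0.png

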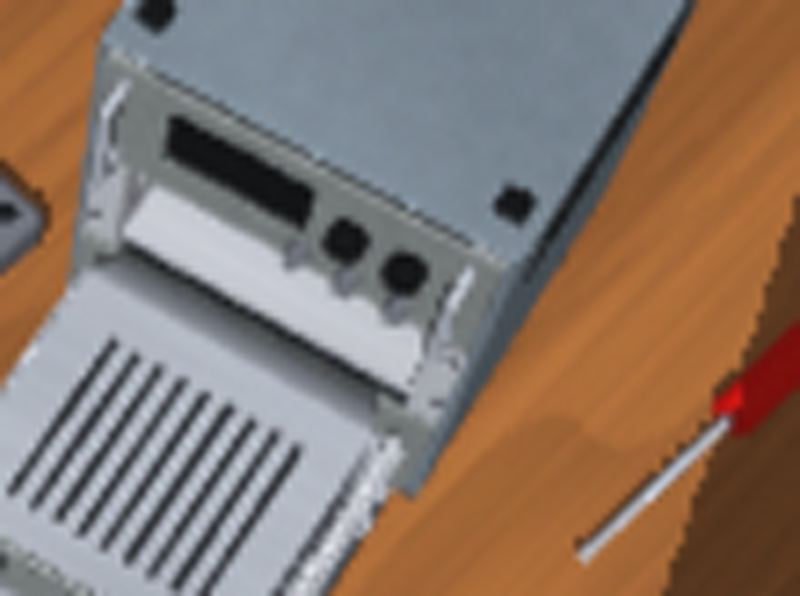

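Run:
```python
from h import *
u=np.array([np.sin(np.radians(11.2)),-np.cos(np.radians(11.2))]); F=np.array([.606,-.126])
for tag in('side0','si11'):
    W=cloud(load(tag)); X=(W[...,:2]-F)@u; Y=(W[...,:2]-F)@[-u[1],u[0]]; Z=W[...,2]
    m=(X>.006)&(X<.03)&(abs(Y)<.06)&(Z>.095)&(Z<.125); f=Z[m]; A=np.c_[X[m],Y[m],np.ones(m.sum())]; print('floor',m.sum(),np.median(f),f.mean(),np.linalg.lstsq(A,f,rcond=None)[0])
    m=(X>-.12)&(X<-.05)&(abs(Y)<.06)&(Z>.13)&(Z<.16); print('unit',m.sum(),np.median(Z[m]))
    m=(X>.02)&(X<.18)&(abs(Y)<.08)&(Z>.25)&(Z<.28); print('top',np.median(Z[m]))
    for (x,y) in((.3,0),(.65,.3),(.45,-.1),(.8,.2)): 
        m=(abs(W[...,0]-x)<.03)&(abs(W[...,1]-y)<.03); print('bench',x,y,np.median(Z[m]))
```

```text
floor 224 0.10972882542641894 0.10960249493187162 [ 0.0049918  -0.00042214  0.10951488]
unit 731 0.14490559558676175
top 0.2655316096109628
bench 0.3 0 0.0027074559773876492
bench 0.65 0.3 0.0015231514055015962
bench 0.45 -0.1 -0.0010374192988044594
bench 0.8 0.2 -0.0016356340921455457
floor 227 0.10929195726563205 0.10923409228643856 [ 0.00820339 -0.00582364  0.10908547]
unit 2 0.14505687526775943
top 0.26555329479981304
bench 0.3 0 nan
bench 0.65 0.3 0.0015842964037773575
bench 0.45 -0.1 nan
bench 0.8 0.2 -0.001345841656025731
  return _methods._mean(a, axis=axis, dtype=dtype,
  ret = ret.dtype.type(ret / rcount)
```

>>> {"method": "drive_tool", "body": {
  "deltas": [0.08, -1.05, 0.1, 0, 0.3, -2.05, 0.25, 0, 0.67, -3, 0.52, 0, 1.15, -3.86, 0.88, 0, 1.75, -4.6, 1.32, 0, 2.46, -5.2, 1.83, 0]
}}

```text
t: 12.65
tcp_pos: [0.4946, 0.1699, 0.1611]
tool_rot: [0.635, 0.773, -0.007, -0.006]
force: [-0.3, -2.0, 7.9]
finger_gap: 0.298
```

```bash
cat > wind.py <<'E'
from h import *
import sys
P0=np.array([.5518,.1561,.1772]); y=np.radians(101.15)
X=np.array([np.cos(y),np.sin(y),0]);Y=np.array([np.sin(y),-np.cos(y),0]);Z=np.array([0,0,-1.])
def pos(f):
    f=np.radians(f);return P0+.06*((1-np.cos(f))*(.819*X+.574*Z)-np.sin(f)*Y)
R,p=tool(); a,b,st=map(float,sys.argv[1:4]); out=[]
for f in np.arange(a,b+.1,st): out+= [float(round(v,1)) for v in R.T@(pos(f)-p)*100]+[0]
e=p-pos(a-st); print('err mm',np.round(R.T@e*1000,1)); print(out)
q=(p-P0+.06*(-(.819*X+.574*Z)))  # from centre
print('phi now',np.degrees(np.arctan2(-(q@Y),-(q@(.819*X+.574*Z)))))
E
python3 wind.py 80 300 20
```

```text
err mm [ 0.1 -1.5 -1.1]
[1.6, -0.5, 1.2, 0, 3.3, -0.5, 2.4, 0, 4.9, 0.2, 3.5, 0, 6.2, 1.6, 4.4, 0, 7.1, 3.4, 5.0, 0, 7.4, 5.5, 5.2, 0, 7.1, 7.5, 4.9, 0, 6.2, 9.3, 4.3, 0, 4.9, 10.6, 3.4, 0, 3.3, 11.3, 2.2, 0, 1.6, 11.3, 1.0, 0, -0.0, 10.5, -0.1, 0]
phi now 60.25444155913772
```

>>> {"method": "drive_tool", "body": {
  "deltas": [1.6, -0.5, 1.2, 0, 3.3, -0.5, 2.4, 0, 4.9, 0.2, 3.5, 0, 6.2, 1.6, 4.4, 0, 7.1, 3.4, 5.0, 0, 7.4, 5.5, 5.2, 0, 7.1, 7.5, 4.9, 0, 6.2, 9.3, 4.3, 0, 4.9, 10.6, 3.4, 0, 3.3, 11.3, 2.2, 0, 1.6, 11.3, 1.0, 0, 0, 10.5, -0.1, 0]
}}

```text
t: 13.85
tcp_pos: [0.5973, 0.1925, 0.1588]
tool_rot: [0.635, 0.773, -0.005, -0.008]
force: [3.0, 4.1, -7.3]
finger_gap: 0.296
```

```bash
python3 wind.py 320 540 20
python3 - <<'E'
from h import *
u=np.array([np.sin(np.radians(11.2)),-np.cos(np.radians(11.2))]); F=np.array([.606,-.126])
for n in ('scene','side'):
    W=cloud(snap(n,n+'12')); W0=cloud(load(n+'0'))
    for w in(W0,W):
        X=(w[...,:2]-F)@u; Y=(w[...,:2]-F)@[-u[1],u[0]]; Z=w[...,2]
        m=(X>-.13)&(X<-.02)&(abs(Y)<.06)&(Z>.13)&(Z<.19); print(n,'unit',m.sum(),np.median(Z[m]))
E
```

```text
err mm [ 2.4 -0.3  1.2]
[-1.5, -1.3, -1.0, 0, -2.4, -3.1, -1.6, 0, -2.7, -5.2, -1.8, 0, -2.4, -7.2, -1.5, 0, -1.5, -9.0, -0.9, 0, -0.2, -10.4, 0.1, 0, 1.4, -11.1, 1.2, 0, 3.1, -11.0, 2.4, 0, 4.7, -10.3, 3.5, 0, 6.0, -8.9, 4.4, 0, 6.8, -7.1, 5.0, 0, 7.1, -5.1, 5.2, 0]
phi now -62.07850799048389
scene unit 1217 0.1468307406526732
scene unit 1240 0.15625310285712152
side unit 1104 0.14462570189904886
side unit 618 0.15403287391953757
```

>>> {"method": "drive_tool", "body": {
  "deltas": [-1.5, -1.3, -1.0, 0, -2.4, -3.1, -1.6, 0, -2.7, -5.2, -1.8, 0, -2.4, -7.2, -1.5, 0, -1.5, -9.0, -0.9, 0, -0.2, -10.4, 0.1, 0, 1.4, -11.1, 1.2, 0, 3.1, -11.0, 2.4, 0, 4.7, -10.3, 3.5, 0, 6.0, -8.9, 4.4, 0, 6.8, -7.1, 5.0, 0, 7.1, -5.1, 5.2, 0]
}}

```text
t: 15.15
tcp_pos: [0.5245, 0.2523, 0.1078]
tool_rot: [0.635, 0.772, -0.012, -0.013]
force: [-7.7, 3.7, 5.9]
finger_gap: 0.294
```

```bash
python3 wind.py 555 645 15
```

```text
err mm [ 1.3 -8.2  0.9]
[-0.3, 2.4, -0.3, 0, -0.8, 3.8, -0.7, 0, -1.6, 5.0, -1.2, 0, -2.6, 6.0, -2.0, 0, -3.8, 6.5, -2.9, 0, -5.0, 6.7, -3.8, 0, -6.3, 6.5, -4.7, 0]
phi now 172.3789223155579
```

>>> {"method": "drive_tool", "body": {
  "deltas": [-0.3, 2.4, -0.3, 0, -0.8, 3.8, -0.7, 0, -1.6, 5.0, -1.2, 0, -2.6, 6.0, -2.0, 0, -3.8, 6.5, -2.9, 0, -5.0, 6.7, -3.8, 0, -5.0, 6.7, -3.8, 0]
}}

```text
t: 15.85
tcp_pos: [0.5994, 0.2167, 0.1421]
tool_rot: [0.636, 0.772, -0.012, -0.015]
force: [-0.2, 1.7, -2.0]
finger_gap: 0.292
```

```bash
cat > lev.py <<'E'
from h import *
import sys
tag=sys.argv[1]
u=np.array([np.sin(np.radians(11.2)),-np.cos(np.radians(11.2))]); F=np.array([.606,-.126])
for n in ('scene','side'):
    W=cloud(snap(n,n+tag)); W0=cloud(load(n+'0'))
    for w in(W0,W):
        X=(w[...,:2]-F)@u; Y=(w[...,:2]-F)@[-u[1],u[0]]; Z=w[...,2]
        m=(X>-.13)&(X<-.02)&(abs(Y)<.06)&(Z>.13)&(Z<.19); print(n,'unit',m.sum(),np.median(Z[m]))
        m=(X>.006)&(X<.03)&(abs(Y)<.06)&(Z>.095)&(Z<.13); print('floor',m.sum(),np.median(Z[m]))
E
python3 wind.py 645 645 15; python3 lev.py 13
```

```text
err mm [ 1.2 -1.6  0.8]
[-1.4, -0.1, -1.0, 0]
phi now -91.32517147256989
scene unit 1217 0.1468307406526732
floor 36 0.11186468498993787
scene unit 1255 0.16718749566133317
floor 35 0.11091854177280729
side unit 1104 0.14462570189904886
floor 224 0.10972882542641894
side unit 1027 0.16530692120587911
floor 216 0.10979182850050537
```

>>> {"method": "drive_tool", "body": {
  "deltas": [-0.7, 0, -0.5, 0, -1.4, -0.1, -1.0, 0, -1.4, -0.1, -1.0, 0, -1.4, -0.1, -1.0, 0, -1.4, -0.1, -1.0, 0]
}}

```text
t: 16.45
tcp_pos: [0.6004, 0.203, 0.1513]
tool_rot: [0.635, 0.772, -0.013, -0.015]
force: [-1.4, 1.7, -6.1]
finger_gap: 0.294
```

```bash
python3 wind.py 645 645 15; python3 lev.py 14
python3 - <<'E'
from h import *
snap('wrist','w14'); R,p=tool(); print(R, manip.sense()['force'])
E
```

```text
err mm [-12.5  -3.6  -8.5]
[-0.0, 0.1, -0.0, 0]
phi now -75.01781648181807
scene unit 1217 0.1468307406526732
floor 36 0.11186468498993787
scene unit 1257 0.16797914659035704
floor 37 0.1110618258567887
side unit 1104 0.14462570189904886
floor 224 0.10972882542641894
side unit 825 0.16572801487145652
floor 221 0.10963338547750635
[[-0.19197851  0.98056785 -0.04038506]
 [ 0.98137708  0.19208746 -0.0012014 ]
 [ 0.00657941 -0.03986362 -0.99918347]] [-1.84927433  1.99091839 -5.24042344]
```

View pics/w14.png

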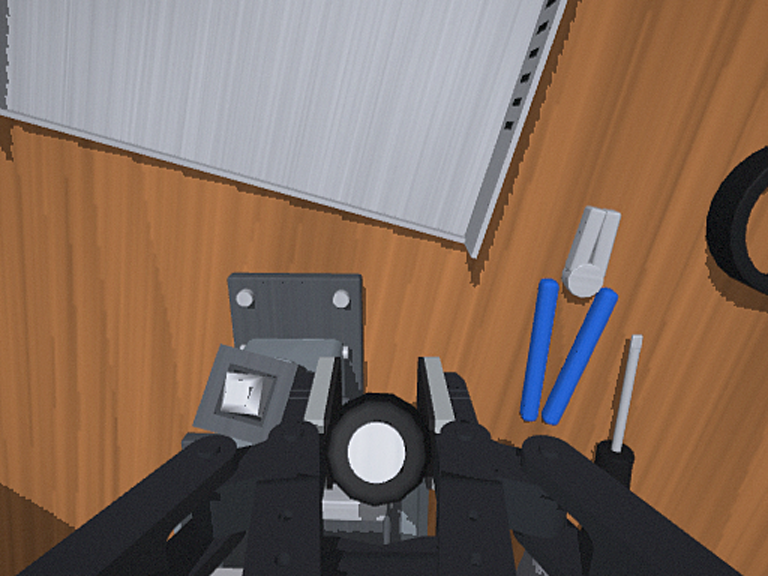

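Run:
```python
from hub import *
s=load('w14'); W=cloud(s); m=np.zeros((384,512),np.uint8)
cv2.fillPoly(m,[np.int32(np.array([(222,350),(296,366),(272,440),(196,422)])/1.5)],1); cv2.fillPoly(m,[np.int32(np.array([(226,358),(280,370),(264,424),(212,412)])/1.5)],0)
P=W[m>0];P=P[np.isfinite(P).all(1)]; P=P[(P[:,2]>.09)&(P[:,2]<.15)]; c,n,k=fitplane(P); print(c,n,k,np.degrees(np.arccos(n[2])),np.degrees(np.arctan2(n[1],n[0])))
sh=np.array([.5516,.1499,.095]); ax=np.array([-.1105,.5628,.8192]); print('top height along axis',((c-sh)@n)/(ax@n))
```

```text
[0.5496 0.1626 0.1151] [-0.0898  0.5441  0.8342] 1223 33.46914886376082 99.36759008489281
top height along axis 0.02385487527411538
```

>>> {"method": "drive_tool", "body": {
  "deltas": [0.3, 0, -0.4, 0, 0.6, 0, -0.8, 0, 1.0, 0, -1.4, 0, 1.4, -0.1, -2.0, 0, 1.9, -0.1, -2.7, 0, 2.4, -0.1, -3.4, 0, 2.9, -0.2, -4.1, 0, 3.2, -0.2, -5.1, 0, 3.5, -0.2, -7, 0, 3.5, -0.2, -7, 0]
}}

```text
t: 17.6
tcp_pos: [0.5967, 0.2383, 0.2256]
tool_rot: [0.635, 0.772, -0.01, -0.013]
force: [-0.0, -0.1, -2.3]
finger_gap: 0.293
```

```bash
python3 - <<'E'
from h import *
snap('wrist','w15'); rel([.56,.36,.21],176); rel([.56,.36,.16],176); print(manip.sense()['force'])
E
python3 lev.py 15
```

```text
t 17.65 tcp [0.5959 0.2377 0.2239] yaw 101.11 rel [12.68, -1.11, 1.52, -74.9]
t 17.65 tcp [0.5959 0.2377 0.2239] yaw 101.11 rel [12.65, -0.94, 6.51, -74.9]
[-0.12784047  0.93726674 -3.81626185]
scene unit 1217 0.1468307406526732
floor 36 0.11186468498993787
scene unit 1264 0.1680100268838689
floor 36 0.11064548802662236
side unit 1104 0.14462570189904886
floor 224 0.10972882542641894
side unit 1013 0.16586354578583265
floor 221 0.10922527089127172
```

View pics/w15.png

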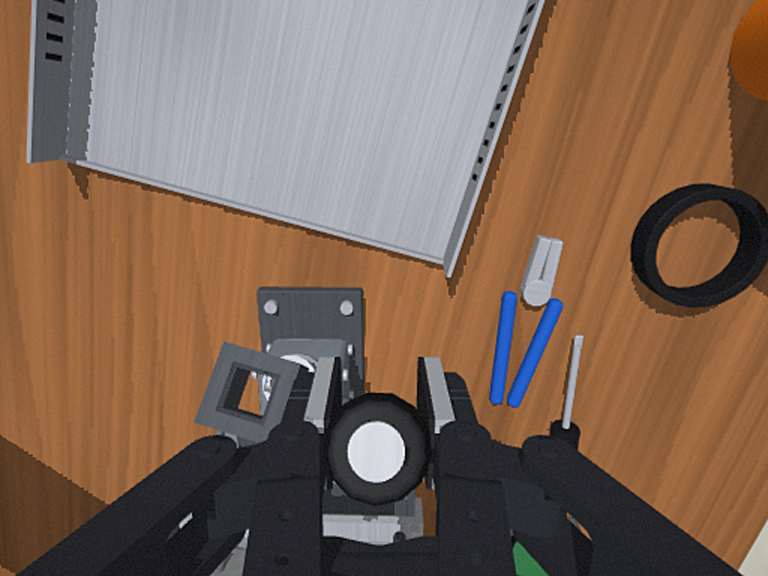

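>>> {"method": "drive_tool", "body": {
  "deltas": [1.3, -0.1, 0, -8.3, 2.6, -0.2, 0, -16.6, 4, -0.4, 0, -25, 5.4, -0.5, 0, -33.3, 6.8, -0.6, 0.5, -41.6, 8.2, -0.7, 1, -50, 9.6, -0.8, 1.5, -58.3, 11, -0.9, 2.5, -66.6, 12.6, -1, 4, -74.9, 12.6, -1, 6, -74.9, 12.6, -1, 6.5, -74.9, 12.6, -1, 6.5, -74.9]
}}

```text
t: 18.95
tcp_pos: [0.5564, 0.3578, 0.1559]
tool_rot: [0.035, 0.999, -0.002, -0.022]
force: [-0.2, -0.9, -2.6]
finger_gap: 0.298
```

Run:
```python
from h import *
s=snap('wrist','w16'); snap('scene','sc16'); snap('side','si16'); rel([.576,.36,.078],176); crop('sc16',250,120,420,240,'g1'); crop('si16',140,180,310,350,'g2')
W=cloud(load('sc16'));
for X in([.655,.36,.04],[.655,.30,.04]): print(proj(load('sc16'),X),proj(load('si16'),X))
```

```text
t 19.1 tcp [0.5585 0.3585 0.1587] yaw 175.94 rel [-2.05, 0.31, 7.99, -0.1]
(np.float64(327.8166054002843), np.float64(212.1588597311488)) (np.float64(197.75630622171343), np.float64(230.4566549152444))
(np.float64(310.1226137925724), np.float64(212.50418368834502)) (np.float64(210.91062669930983), np.float64(217.59669763138814))
```

View pics/w16.png

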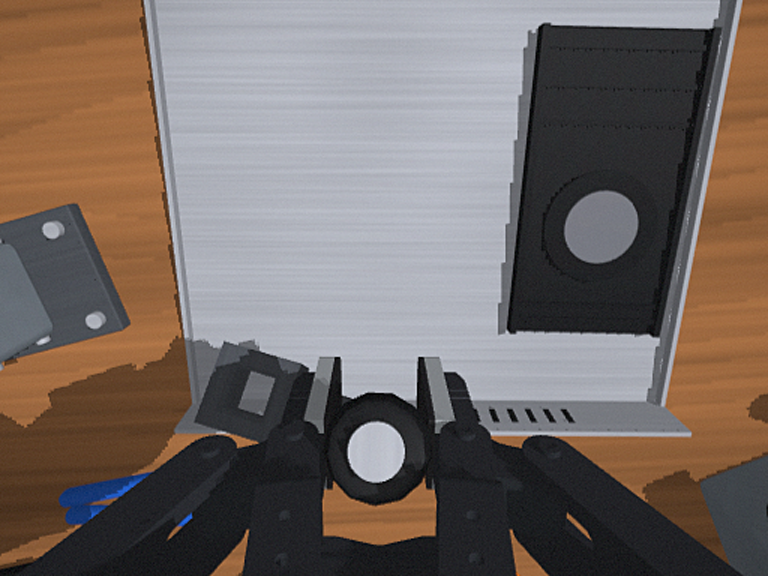

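View pics/g1.png

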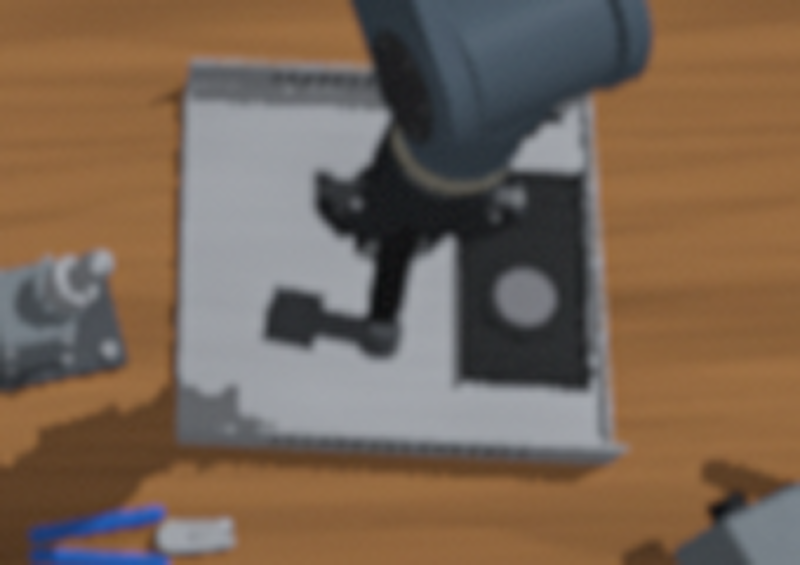

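View pics/g2.png

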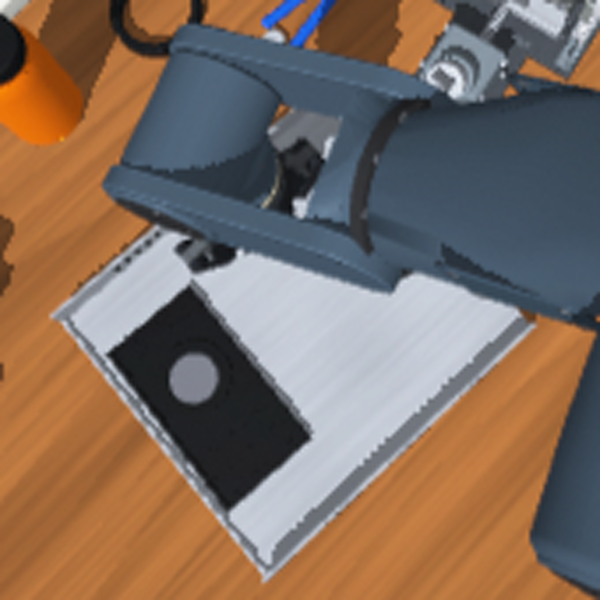

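Run:
```python
from h import *
s=load('w16'); print(world(s,500/1.5,402/1.5,.003),world(s,500/1.5,434/1.5,.04)); a=load('sc16'); print(world(a,320,214.5,.04)); 
from hub import *
t,n=hub(s,[(224,343),(308,366),(278,440),(196,424)],[(243,372),(280,381),(265,416),(230,407)])
print(world(s,515/1.5,330/1.5,.012))
```

```text
[0.65987721 0.43440411 0.003     ] [0.65974437 0.42580421 0.04      ]
[0.66267504 0.33289514 0.04      ]
pts 1554 tilt in tool xz 34.17361717981962 side -1.2906612813465173
outer sides [np.float64(0.035555927717131), np.float64(0.03904521943744566), np.float64(0.03270383826051795), np.float64(0.035892660810376155)] hole [np.float64(0.015408226161540218), np.float64(0.016841064422087118), np.float64(0.015614958002052053), np.float64(0.015715631903090124)]
ctr outer [-0.0272 -0.0548  0.0429] hole [-0.0277 -0.0534  0.0425]
underside [-0.0409 -0.0535  0.0625] grip axis@77 [ 0.0023 -0.0553 -0.0012]
[0.6031 0.4418 0.012 ]
```

Run:
```python
from h import *
for x,z in((.576,.110),(.576,.078),(.588,.076),(.600,.079),(.612,.081),(.622,.081),(.632,.079),(.637,.077)): rel([x,.355,z],175.9)
```

```text
t 19.1 tcp [0.5585 0.3585 0.1587] yaw 175.94 rel [-1.96, -0.2, 4.8, 0.0]
t 19.1 tcp [0.5585 0.3585 0.1587] yaw 175.94 rel [-2.08, -0.19, 7.99, 0.0]
t 19.1 tcp [0.5585 0.3585 0.1587] yaw 175.94 rel [-3.29, -0.11, 8.15, 0.0]
t 19.1 tcp [0.5585 0.3585 0.1587] yaw 175.94 rel [-4.47, -0.02, 7.8, 0.0]
t 19.1 tcp [0.5585 0.3585 0.1587] yaw 175.94 rel [-5.66, 0.06, 7.55, 0.0]
t 19.1 tcp [0.5585 0.3585 0.1587] yaw 175.94 rel [-6.66, 0.13, 7.51, 0.0]
t 19.1 tcp [0.5585 0.3585 0.1587] yaw 175.94 rel [-7.66, 0.2, 7.67, 0.0]
t 19.1 tcp [0.5585 0.3585 0.1587] yaw 175.94 rel [-8.17, 0.24, 7.85, 0.0]
```

>>> {"method": "drive_tool", "body": {
  "deltas": [-1, -0.1, 2.5, 0, -2, -0.2, 4.8, 0, -2.1, -0.2, 7, 0, -2.1, -0.2, 8, 0, -2.7, -0.1, 8.1, 0, -3.3, -0.1, 8.1, 0, -3.9, 0, 8, 0, -4.5, 0, 7.8, 0],
  "squeeze": 20
}}

```text
t: 19.9
tcp_pos: [0.5993, 0.3557, 0.0801]
tool_rot: [0.035, 0.999, -0.001, -0.021]
force: [-5.3, 0.5, -1.5]
finger_gap: 0.292
```

Run:
```python
from h import *
s=snap('wrist','w17'); 
for x,z in((.606,.08),(.612,.081),(.622,.081),(.632,.079),(.637,.077)): rel([x,.355,z],175.9)
print(manip.sense()['force'])
```

```text
t 19.95 tcp [0.601  0.3557 0.0804] yaw 175.93 rel [-0.51, -0.03, 0.02, 0.0]
t 19.95 tcp [0.601  0.3557 0.0804] yaw 175.93 rel [-1.1, 0.01, -0.1, 0.0]
t 19.95 tcp [0.601  0.3557 0.0804] yaw 175.93 rel [-2.1, 0.08, -0.14, 0.0]
t 19.95 tcp [0.601  0.3557 0.0804] yaw 175.93 rel [-3.1, 0.16, 0.02, 0.0]
t 19.95 tcp [0.601  0.3557 0.0804] yaw 175.93 rel [-3.61, 0.19, 0.2, 0.0]
[-2.39108346  0.99504977 -3.33659459]
```

View pics/w17.png

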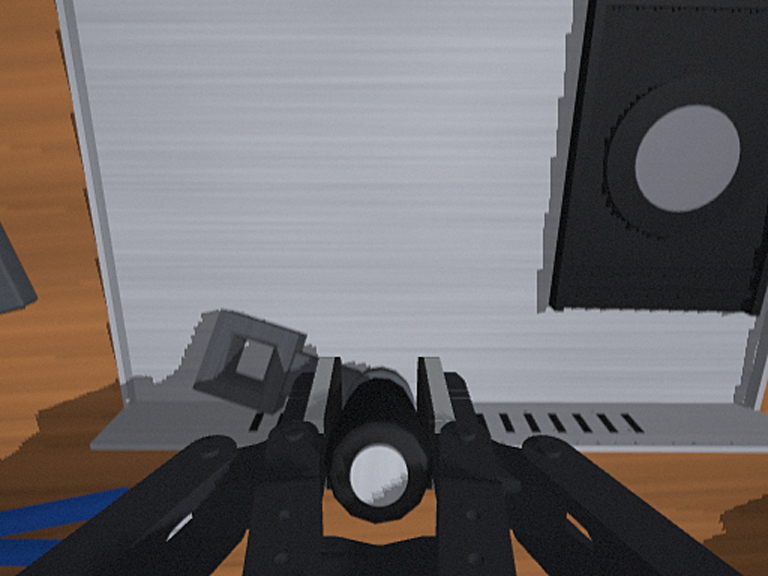

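>>> {"method": "drive_tool", "body": {
  "deltas": [-0.5, 0, 0, 0, -1.1, 0, -0.1, 0, -1.6, 0, -0.1, 0, -2.1, 0.1, -0.1, 0, -2.6, 0.1, 0, 0, -3.1, 0.1, 0, 0, -3.5, 0.2, 0.2, 0, -3.5, 0.2, 0.2, 0]
}}

```text
t: 20.75
tcp_pos: [0.6366, 0.3551, 0.0768]
tool_rot: [0.036, 0.999, -0.001, -0.019]
force: [-4.0, -0.2, -2.1]
finger_gap: 0.296
```

Run:
```python
from h import *
s=snap('wrist','w18'); 
rel([.637,.355,.077],175.9);rel([.60,.355,.077],175.9);rel([.60,.355,.071],175.9)
print(manip.sense()['force'])
```

```text
t 20.8 tcp [0.6366 0.3551 0.0768] yaw 175.92 rel [-0.04, -0.0, -0.03, 0.0]
t 20.8 tcp [0.6366 0.3551 0.0768] yaw 175.92 rel [3.65, -0.27, 0.11, 0.0]
t 20.8 tcp [0.6366 0.3551 0.0768] yaw 175.92 rel [3.62, -0.26, 0.71, 0.0]
[-2.84529724 -0.0586401  -1.38245813]
```

View pics/w18.png

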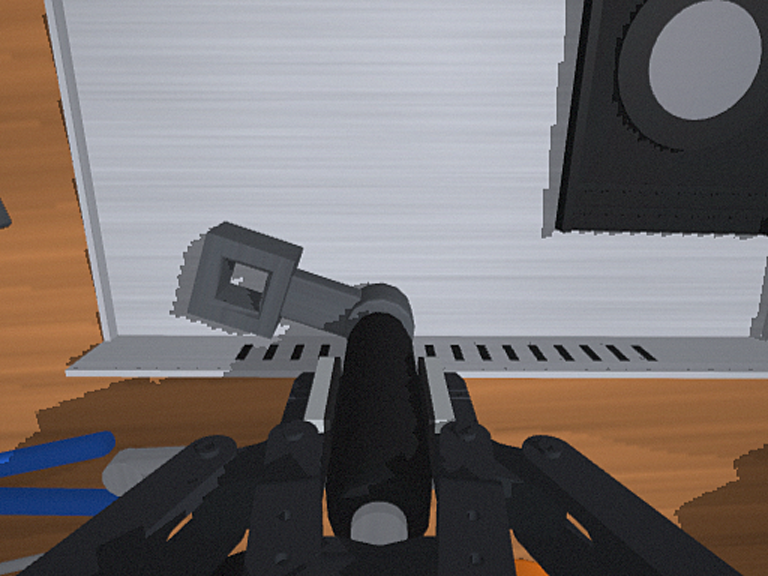

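>>> {"method": "drive_tool", "body": {
  "deltas": [1, -0.1, 0, 0, 2, -0.2, 0, 0, 3, -0.2, 0.2, 0, 3, -0.2, 0.5, 0, 3, -0.2, 0.7, 0, 3, -0.2, 0.8, 0, 3, -0.2, 0.8, 0]
}}

```text
t: 21.5
tcp_pos: [0.6068, 0.3552, 0.0698]
tool_rot: [0.036, 0.999, -0.001, -0.019]
force: [-0.6, 0.1, -2.5]
finger_gap: 0.296
```

Run:
```python
from h import *
print(manip.sense()['force'],manip.sense()['tcp_pos'])
```

```text
[-0.5589293   0.14227772 -2.53058247] [0.60675132 0.35521452 0.06977089]
```

No contact yet; lower further a few mm.

>>> {"method": "drive_tool", "body": {
  "deltas": [0, 0, 0.15, 0, 0, 0, 0.3, 0, 0, 0, 0.45, 0, 0, 0, 0.45, 0]
}}

```text
t: 21.9
tcp_pos: [0.6074, 0.3553, 0.0694]
tool_rot: [0.036, 0.999, -0.0, -0.018]
force: [-4.2, -1.9, 13.3]
finger_gap: 0.291
```

Contact at 13 N. Now open and retreat upward.

>>> {"method": "drive_tool", "body": {
  "deltas": [0, 0, 0, 0, 0, 0, 0, 0, 0, 0, 0, 0, 0, 0, 0, 0, 0, 0, 0, 0],
  "hand": 8.5
}}

```text
t: 22.4
tcp_pos: [0.6072, 0.3552, 0.0688]
tool_rot: [0.036, 0.999, -0.0, -0.018]
force: [0.1, -0.8, -0.0]
finger_gap: 0.993
```

>>> {"method": "drive_tool", "body": {
  "deltas": [0, 0, -2, 0, 0, 0, -5, 0, 0, 0, -9, 0, 0, 0, -13, 0, 0, 0, -16, 0, 0, 0, -17, 0, 0, 0, -17, 0]
}}

```text
t: 23.1
tcp_pos: [0.6141, 0.3555, 0.2401]
tool_rot: [0.036, 0.999, 0.0, -0.017]
force: [0.4, -0.5, 0.1]
finger_gap: 0.993
```

Run:
```python
from h import *
s=snap('wrist','w19');rel([.5,.2,.25],11.2); R,p=tool(); print(R)
```

```text
t 23.15 tcp [0.613  0.355  0.2379] yaw 175.92 rel [10.2, -16.27, -0.79, 164.7]
[[-9.96775526e-01  7.10959389e-02 -3.72010422e-02]
 [ 7.11434604e-02  9.97466093e-01  4.64563453e-05]
 [ 3.71100810e-02 -2.60030432e-03 -9.99307801e-01]]
```

View pics/w19.png

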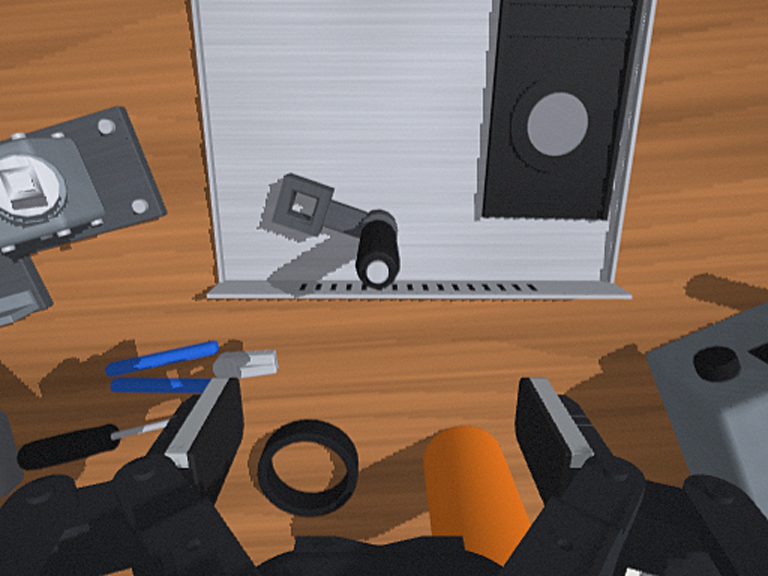

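Run:
```python
from h import *
rel([.5542,.1359,.238],191.2);
u=np.array([np.sin(np.radians(11.2)),-np.cos(np.radians(11.2))]); F=np.array([.606,-.126]); v=np.array([-u[1],u[0]])
for tag in('scene15','side15'):
    W=cloud(load(tag)); X=(W[...,:2]-F)@u; Y=(W[...,:2]-F)@v; Z=W[...,2]
    m=(Z>.158)&(Z<.178)&(X<-.01)&(X>-.25)&(abs(Y)<.1); print(tag,np.percentile(X[m],[0.5,2,98,99.5]),np.percentile(Y[m],[1,99]))
    for lo in(-.06,-.02,.02,.06):
        mm=m&(abs(Y-lo)<.015); print(lo,np.percentile(X[mm],[1,3,99]))
    m=(Z>.185)&(Z<.262)&(X<-.008)&(X>-.04)&(abs(Y)<.06); print('protr',sorted(zip(X[m].round(3),Y[m].round(3),Z[m].round(3)))[:12])
```

```text
t 23.15 tcp [0.613  0.355  0.2379] yaw 175.92 rel [4.3, -22.28, 0.21, -15.3]
scene15 [-0.19137262 -0.17417899 -0.02403536 -0.02101857] [-0.07256482  0.07647075]
-0.06 [-0.19275746 -0.18376725 -0.02298734]
-0.02 [-0.17234506 -0.16943236 -0.02222132]
0.02 [-0.17206224 -0.16870353 -0.02230739]
0.06 [-0.18706919 -0.17428295 -0.0224211 ]
protr [(np.float64(-0.014), np.float64(-0.06), np.float64(0.232)), (np.float64(-0.014), np.float64(-0.056), np.float64(0.233)), (np.float64(-0.014), np.float64(-0.051), np.float64(0.236)), (np.float64(-0.014), np.float64(-0.031), np.float64(0.236)), (np.float64(-0.014), np.float64(-0.026), np.float64(0.224)), (np.float64(-0.014), np.float64(-0.026), np.float64(0.24)), (np.float64(-0.014), np.float64(-0.022), np.float64(0.228)), (np.float64(-0.013), np.float64(-0.055), np.float64(0.242)), (np.float64(-0.013), np.float64(-0.048), np.float64(0.236)), (np.float64(-0.013), np.float64(-0.024), np.float64(0.238)), (np.float64(-0.013), np.float64(-0.021), np.float64(0.237)), (np.float64(-0.012), np.float64(-0.059), np.float64(0.197))]
side15 [-0.12296392 -0.11832
[... 262 characters left out ...]
oat64(-0.058), np.float64(0.228)), (np.float64(-0.014), np.float64(-0.057), np.float64(0.232)), (np.float64(-0.014), np.float64(-0.056), np.float64(0.238)), (np.float64(-0.014), np.float64(-0.053), np.float64(0.236)), (np.float64(-0.014), np.float64(-0.036), np.float64(0.23)), (np.float64(-0.014), np.float64(-0.03), np.float64(0.225)), (np.float64(-0.014), np.float64(-0.026), np.float64(0.228)), (np.float64(-0.013), np.float64(-0.06), np.float64(0.234)), (np.float64(-0.013), np.float64(-0.059), np.float64(0.2)), (np.float64(-0.013), np.float64(-0.059), np.float64(0.239)), (np.float64(-0.013), np.float64(-0.038), np.float64(0.237)), (np.float64(-0.013), np.float64(-0.037), np.float64(0.223))]
```

>>> {"method": "drive_tool", "body": {
  "deltas": [0.9, -4.5, 0, -5, 1.7, -9, 0, -10, 2.6, -13.5, 0, -15.3, 3.4, -18, 0.1, -15.3, 4.3, -22.3, 0.2, -15.3, 4.3, -22.3, 0.2, -15.3, 4.3, -22.3, 0.2, -15.3]
}}

```text
t: 23.85
tcp_pos: [0.5529, 0.1348, 0.236]
tool_rot: [-0.096, 0.995, 0.002, -0.021]
force: [-0.5, 0.2, 0.5]
finger_gap: 0.998
```

Run:
```python
from h import *
snap('wrist','w20'); rel([.5542,.1359,.125],191.2); print(tool()[0])
```

```text
t 23.9 tcp [0.5535 0.1357 0.2364] yaw -168.82 rel [-0.52, -0.09, 11.13, -0.0]
[[-9.80264671e-01 -1.93513183e-01 -4.04205716e-02]
 [-1.93691624e-01  9.81062330e-01  5.08707529e-04]
 [ 3.95566586e-02  8.32779417e-03 -9.99182625e-01]]
```

View pics/w20.png

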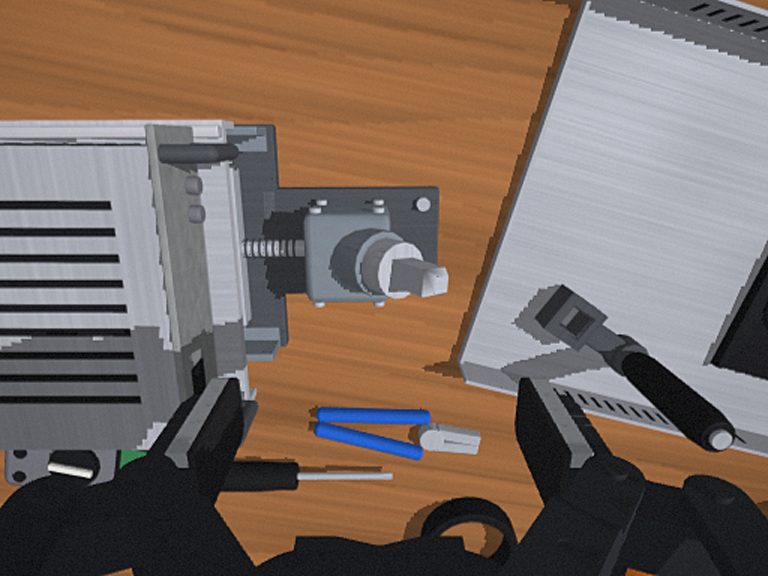

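>>> {"method": "drive_tool", "body": {
  "deltas": [-0.1, 0, 3, 0, -0.3, 0, 6, 0, -0.4, -0.1, 9, 0, -0.5, -0.1, 10.7, 0, -0.5, -0.1, 11.1, 0, -0.5, -0.1, 11.1, 0]
}}

```text
t: 24.5
tcp_pos: [0.5536, 0.1369, 0.1241]
tool_rot: [-0.098, 0.995, 0.002, -0.021]
force: [-0.6, 0.1, 0.1]
finger_gap: 0.994
```

Run:
```python
from h import *
snap('scene','sc21');snap('wrist','w21'); crop('sc21',160,130,320,240,'k1')
u=np.array([np.sin(np.radians(11.2)),-np.cos(np.radians(11.2))]); F=np.array([.606,-.126])
s=manip.sense(); print('X',(s['tcp_pos'][:2]-F)@u)
for X in(-.235,-.2,-.15,-.1,-.07): rel([*(F+u*X),.125],191.2)
```

```text
X -0.2674694435919091
t 24.6 tcp [0.5548 0.1365 0.1258] yaw -168.76 rel [0.08, -3.25, 0.06, 0.0]
t 24.6 tcp [0.5548 0.1365 0.1258] yaw -168.76 rel [0.08, -6.75, 0.03, 0.0]
t 24.6 tcp [0.5548 0.1365 0.1258] yaw -168.76 rel [0.08, -11.75, -0.01, 0.0]
t 24.6 tcp [0.5548 0.1365 0.1258] yaw -168.76 rel [0.09, -16.75, -0.05, 0.0]
t 24.6 tcp [0.5548 0.1365 0.1258] yaw -168.76 rel [0.09, -19.75, -0.08, 0.0]
```

View pics/k1.png

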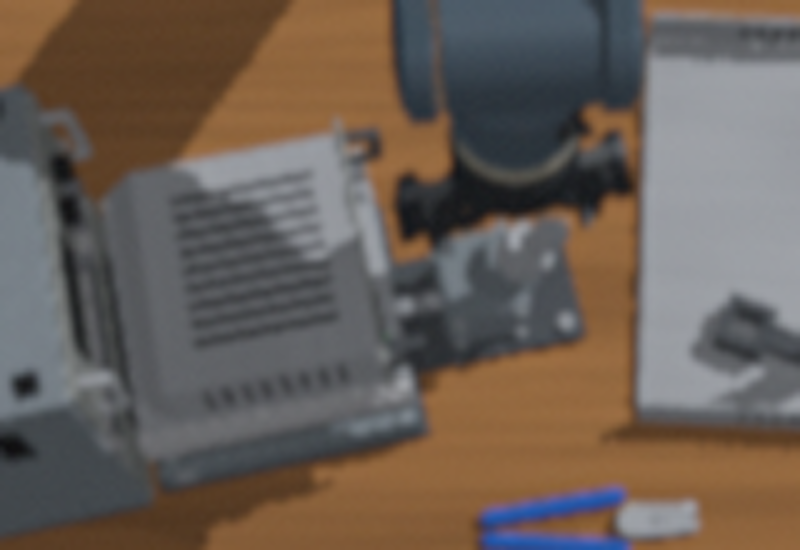

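View pics/w21.png

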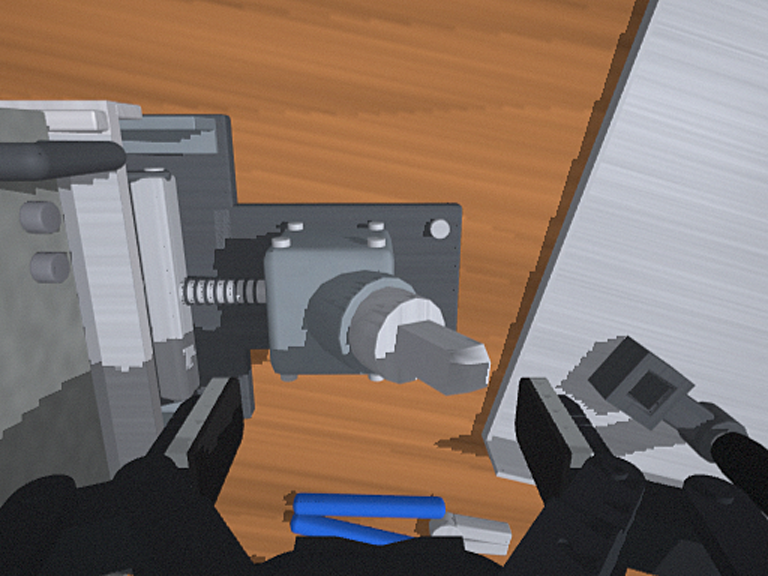

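>>> {"method": "drive_tool", "body": {
  "deltas": [0, -1, 0, 0, 0, -2, 0, 0, 0.1, -3, 0, 0, 0.1, -3.8, 0, 0, 0.1, -4.6, 0, 0, 0.1, -5.4, 0, 0, 0.1, -6.2, 0, 0, 0.1, -7, 0, 0]
}}

```text
t: 25.4
tcp_pos: [0.5675, 0.0674, 0.1254]
tool_rot: [-0.098, 0.995, 0.002, -0.019]
force: [-1.6, 4.8, 4.1]
finger_gap: 0.995
```

```bash
cat > st.py <<'E'
from h import *
import sys
tag=sys.argv[1]; snap('scene','sc'+tag); snap('side','si'+tag)
u=np.array([np.sin(np.radians(11.2)),-np.cos(np.radians(11.2))]); F=np.array([.606,-.126]); v=np.array([-u[1],u[0]])
s=manip.sense(); d=s['tcp_pos'][:2]-F; print('X',d@u,'lat',d@v,'force',s['force'],'z',s['tcp_pos'][2])
for X in(-.15,-.12,-.1,-.08,-.063,-.061): rel([*(F+u*X),.126],191.2)
crop('sc'+tag,130,110,300,240,'s'+tag)
E
python3 st.py 22
```

```text
X -0.19583120788009611 lat -0.0001437270596240959 force [-0.1403103  -1.07335749  0.21321569] z 0.12507340402254571
t 25.5 tcp [0.5678 0.0661 0.1251] yaw -168.79 rel [-0.01, -4.58, -0.12, 0.0]
t 25.5 tcp [0.5678 0.0661 0.1251] yaw -168.79 rel [-0.01, -7.58, -0.14, 0.0]
t 25.5 tcp [0.5678 0.0661 0.1251] yaw -168.79 rel [-0.01, -9.58, -0.16, 0.0]
t 25.5 tcp [0.5678 0.0661 0.1251] yaw -168.79 rel [-0.01, -11.58, -0.17, 0.0]
t 25.5 tcp [0.5678 0.0661 0.1251] yaw -168.79 rel [-0.01, -13.28, -0.18, 0.0]
t 25.5 tcp [0.5678 0.0661 0.1251] yaw -168.79 rel [-0.01, -13.48, -0.19, 0.0]
```

View pics/s22.png

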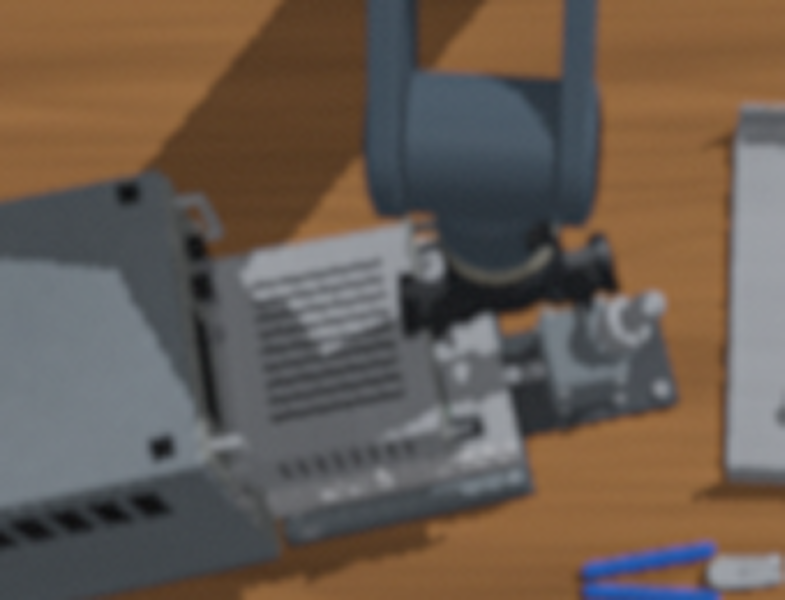

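>>> {"method": "drive_tool", "body": {
  "deltas": [0, -1, 0, 0, 0, -2, 0, 0, 0, -3, 0, 0, 0, -4, -0.1, 0, 0, -5, -0.1, 0, 0, -6, -0.1, 0, 0, -7, -0.1, 0, 0, -8, -0.1, 0, 0, -9, -0.1, 0, 0, -9.6, -0.1, 0, 0, -9.6, -0.1, 0]
}}

```text
t: 26.6
tcp_pos: [0.5871, -0.0297, 0.1255]
tool_rot: [-0.097, 0.995, 0.001, -0.019]
force: [0.6, -0.0, -0.1]
finger_gap: 0.998
```

```bash
python3 st.py 23
python3 - <<'E'
from h import *
crop('si23',240,90,380,200,'t23')
E
```

```text
X -0.09911863468698255 lat 0.00019419794181379374 force [ 0.13327196 -0.20511352  0.03591472] z 0.12568835700170244
t 26.7 tcp [ 0.5869 -0.0287  0.1257] yaw -168.8 rel [0.02, 5.09, -0.0, 0.0]
t 26.7 tcp [ 0.5869 -0.0287  0.1257] yaw -168.8 rel [0.02, 2.09, -0.02, 0.0]
t 26.7 tcp [ 0.5869 -0.0287  0.1257] yaw -168.8 rel [0.02, 0.09, -0.03, 0.0]
t 26.7 tcp [ 0.5869 -0.0287  0.1257] yaw -168.8 rel [0.02, -1.91, -0.04, 0.0]
t 26.7 tcp [ 0.5869 -0.0287  0.1257] yaw -168.8 rel [0.02, -3.61, -0.05, 0.0]
t 26.7 tcp [ 0.5869 -0.0287  0.1257] yaw -168.8 rel [0.02, -3.81, -0.05, 0.0]
```

View pics/s23.png

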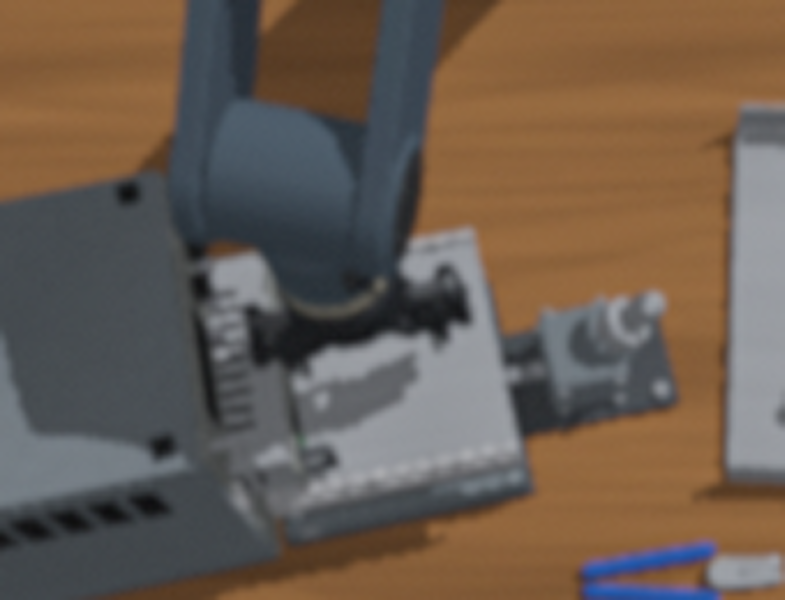

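View pics/t23.png

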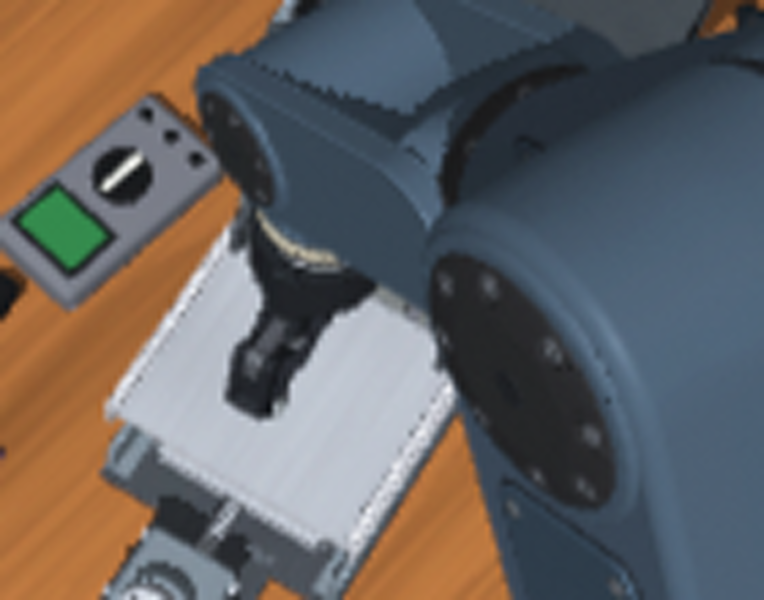

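>>> {"method": "drive_tool", "body": {
  "deltas": [0, -0.6, 0, 0, 0, -1.2, 0, 0, 0, -1.8, 0, 0, 0, -2.3, 0, 0, 0, -2.7, 0, 0, 0, -2.7, 0, 0]
}}

```text
t: 27.3
tcp_pos: [0.591, -0.052, 0.1255]
tool_rot: [-0.097, 0.995, 0.004, -0.02]
force: [-2.1, 11.8, 2.8]
finger_gap: 0.999
```

```bash
python3 st.py 24;  python3 - <<'E'
from h import *
snap('wrist','w24')
E
```

```text
X -0.07545409816535294 lat -0.0004485661171140895 force [-1.88312536 11.95619437  2.29809831] z 0.1254489970555008
t 27.4 tcp [ 0.5909 -0.0521  0.1254] yaw -168.8 rel [-0.04, 7.45, 0.03, -0.0]
t 27.4 tcp [ 0.5909 -0.0521  0.1254] yaw -168.8 rel [-0.04, 4.45, -0.01, -0.0]
t 27.4 tcp [ 0.5909 -0.0521  0.1254] yaw -168.8 rel [-0.04, 2.46, -0.03, -0.0]
t 27.4 tcp [ 0.5909 -0.0521  0.1254] yaw -168.8 rel [-0.04, 0.46, -0.05, -0.0]
t 27.4 tcp [ 0.5909 -0.0521  0.1254] yaw -168.8 rel [-0.04, -1.24, -0.07, -0.0]
t 27.4 tcp [ 0.5909 -0.0521  0.1254] yaw -168.8 rel [-0.04, -1.44, -0.07, -0.0]
```

View pics/w24.png

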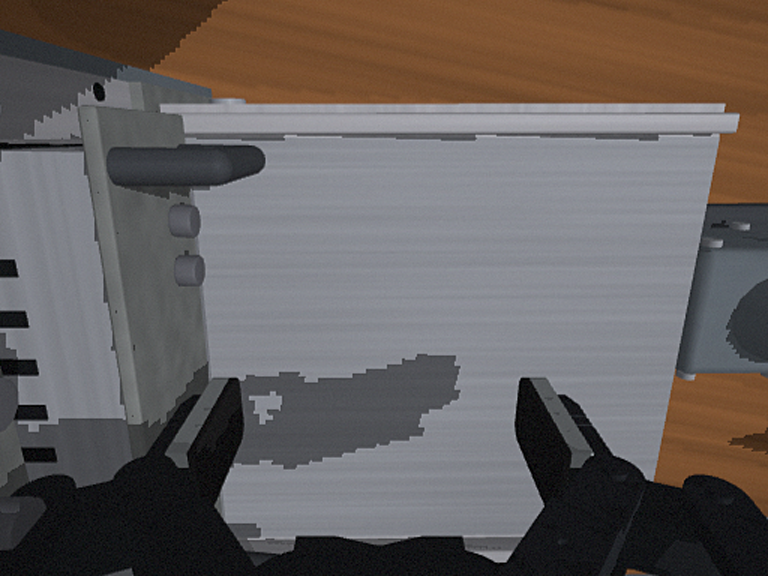

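View pics/s24.png

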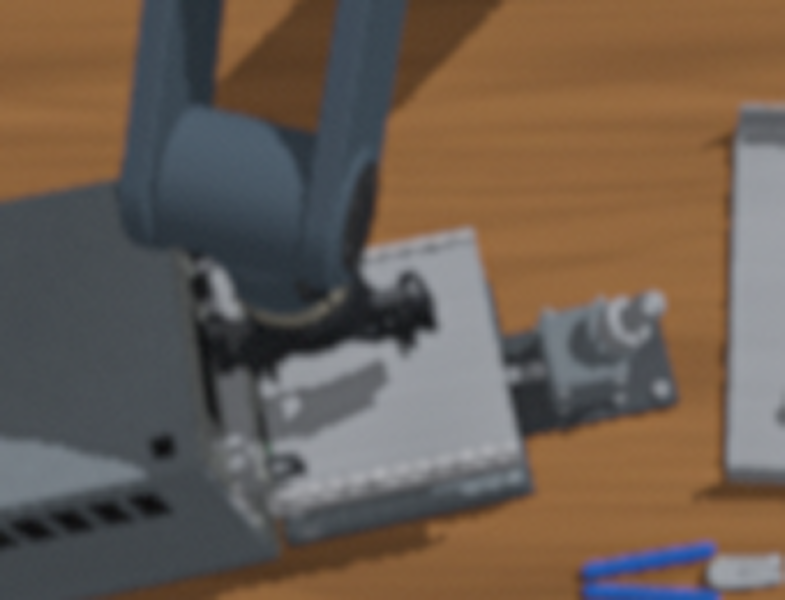

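Run:
```python
from h import *
s=load('w24'); u=np.array([np.sin(np.radians(11.2)),-np.cos(np.radians(11.2))]); F=np.array([.606,-.126]); v=np.array([-u[1],u[0]])
def q(a,b,z=None):
    p=world(s,a/1.5,b/1.5,z); d=p[:2]-F; print((a,b),'X %.4f lat %.4f z %.4f'%(d@u,d@v,p[2]))
for a,b in((104,180),(126,400),(85,110)): q(a,b,.170)
for a,b in((185,150),(206,370)): q(a,b,.124)
for a,b in((150,220),(160,330),(185,300),(120,330)): q(a,b)
print('rack upright'); 
for a,b in((100,60),(60,60),(180,75)): q(a,b)
crop('w24',0,0,180,140,'m1'); crop('sc24',150,140,260,230,'m2')
crop('si24',260,90,370,180,'m3')
```

```text
(104, 180) X -0.0204 lat -0.0700 z 0.1700
(126, 400) X -0.0172 lat -0.0199 z 0.1700
(85, 110) X -0.0189 lat -0.0833 z 0.1700
(185, 150) X -0.0202 lat -0.0744 z 0.1240
(206, 370) X -0.0189 lat -0.0039 z 0.1240
(150, 220) X -0.0201 lat -0.0588 z 0.1518
(160, 330) X -0.0197 lat -0.0306 z 0.1538
(185, 300) X -0.0200 lat -0.0328 z 0.1366
(120, 330) X -0.0183 lat -0.0372 z 0.1696
rack upright
(100, 60) X 0.0027 lat -0.0990 z 0.1194
(60, 60) X 0.0029 lat -0.0965 z 0.1382
(180, 75) X 0.0246 lat -0.1079 z -0.0011
```

View pics/m1.png

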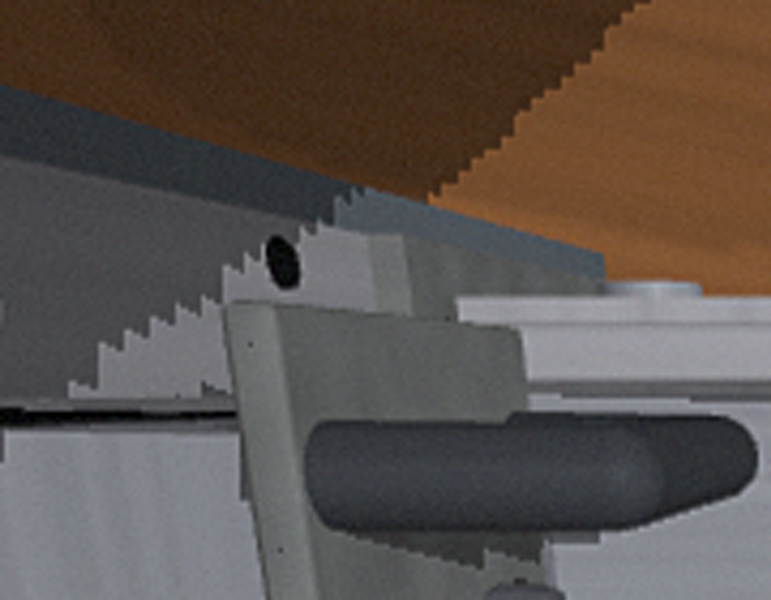

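View pics/m2.png

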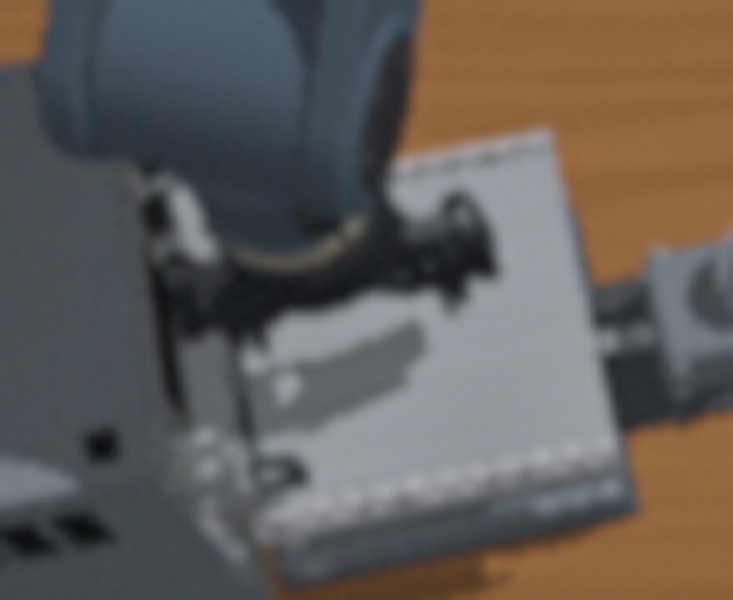

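View pics/m3.png

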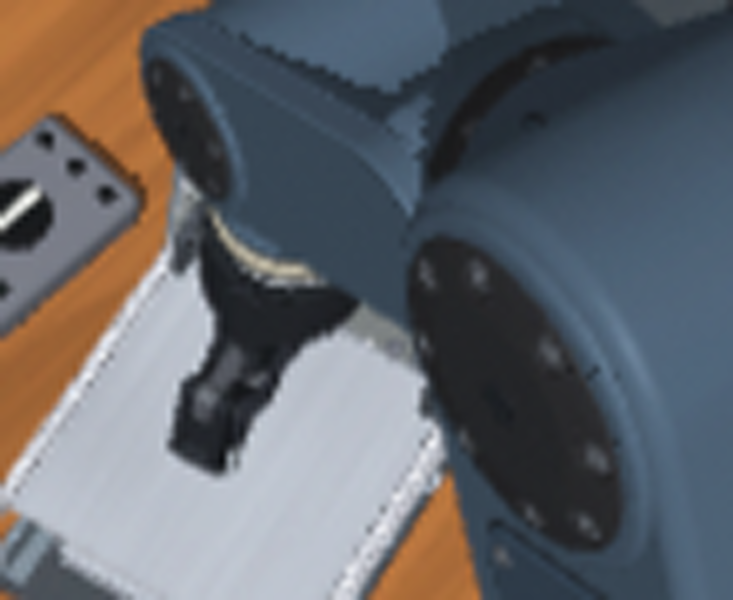

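>>> {"method": "drive_tool", "body": {
  "deltas": [0, 2, 0, 0, 0, 4.5, 0, 0, -3.4, 4.5, 0, 0, -6.8, 4.5, 0.1, 0, -6.8, 4.5, 0.1, 0, -6.8, 3.5, 0.1, 0, -6.8, 2.8, 0.1, 0, -6.8, 2.3, 0.1, 0, -6.8, 1.9, 0.1, 0, -6.8, 1.6, 0.1, 0, -6.8, 1.6, 0.1, 0]
}}

```text
t: 28.55
tcp_pos: [0.6538, -0.0218, 0.1221]
tool_rot: [-0.097, 0.995, 0.005, -0.02]
force: [-0.2, 6.3, -0.4]
finger_gap: 0.998
```

```bash
python3 st.py 25;  python3 - <<'E'
from h import *
snap('wrist','w25');crop('si25',240,90,360,180,'n3')
E
```

```text
X -0.09289375411801057 lat 0.06705591148239547 force [0.21828773 5.20603893 0.60214321] z 0.1220565107011182
t 28.65 tcp [ 0.6537 -0.0219  0.1221] yaw -168.8 rel [6.72, 5.71, -0.05, 0.0]
t 28.65 tcp [ 0.6537 -0.0219  0.1221] yaw -168.8 rel [6.72, 2.71, -0.09, 0.0]
t 28.65 tcp [ 0.6537 -0.0219  0.1221] yaw -168.8 rel [6.72, 0.71, -0.12, 0.0]
t 28.65 tcp [ 0.6537 -0.0219  0.1221] yaw -168.8 rel [6.72, -1.29, -0.15, 0.0]
t 28.65 tcp [ 0.6537 -0.0219  0.1221] yaw -168.8 rel [6.72, -2.99, -0.17, 0.0]
t 28.65 tcp [ 0.6537 -0.0219  0.1221] yaw -168.8 rel [6.72, -3.19, -0.17, 0.0]
```

View pics/w25.png

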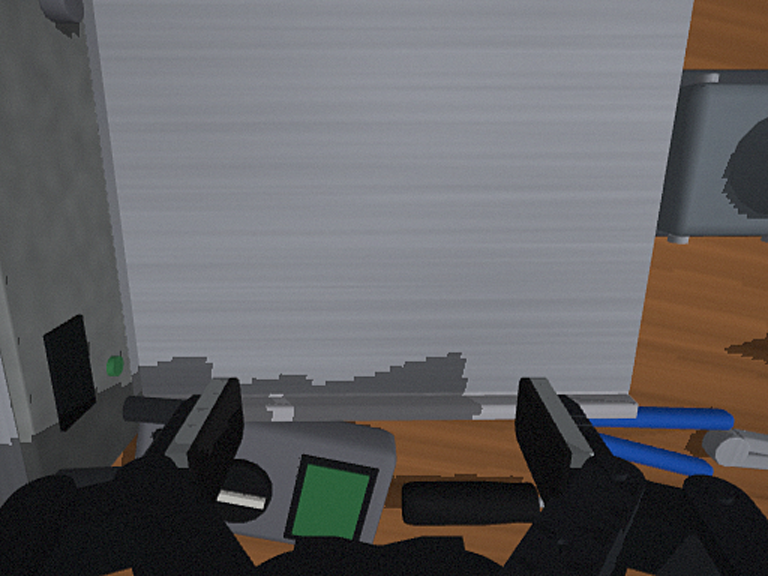

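View pics/s25.png

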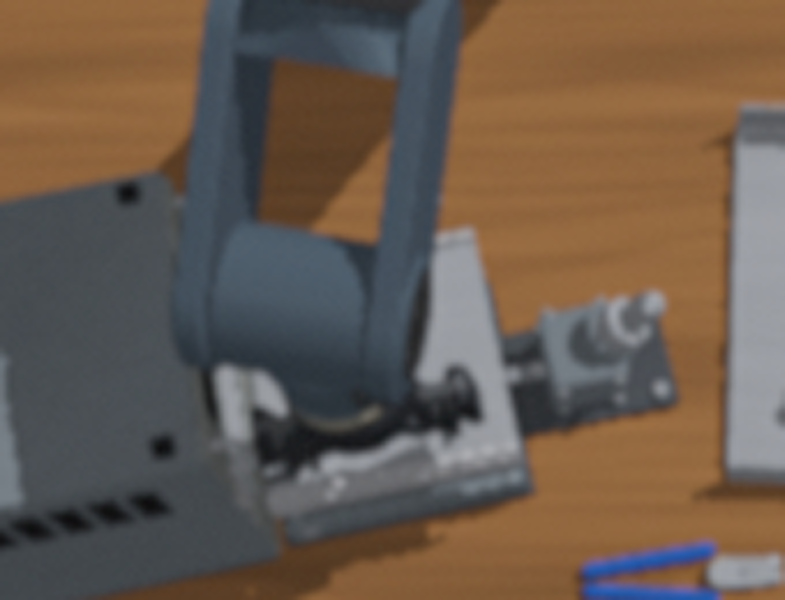

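View pics/n3.png

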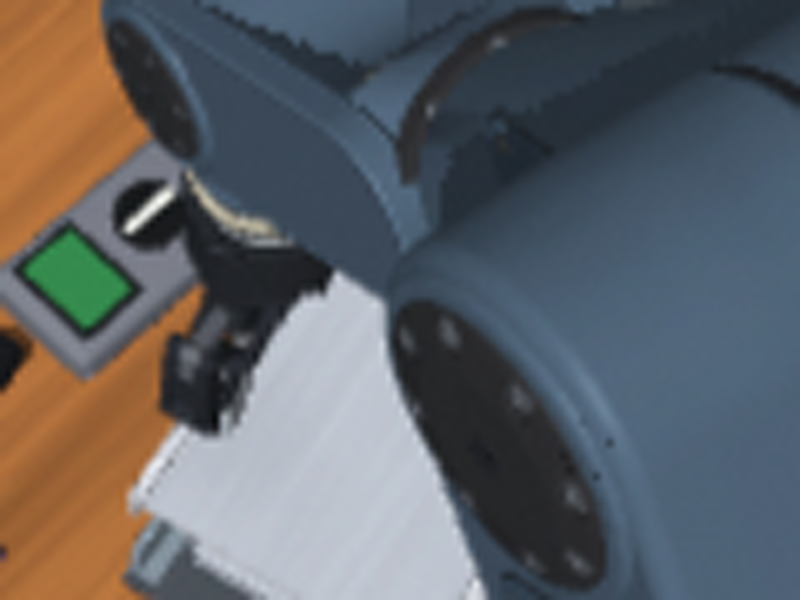

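```bash
cat > pan.py <<'E'
from h import *
import sys
tag=sys.argv[1]; s=load(tag); u=np.array([np.sin(np.radians(11.2)),-np.cos(np.radians(11.2))]); F=np.array([.606,-.126]); v=np.array([-u[1],u[0]])
W=cloud(s); X=(W[...,:2]-F)@u; Y=(W[...,:2]-F)@v; Z=W[...,2]
for lo in np.arange(-.08,.09,.02):
    m=(Z>.132)&(Z<.166)&(abs(Y-lo)<.01)&(X>-.04)&(X<.01); 
    if m.sum()>20: print('lat %.2f n %d X med %.4f'%(lo,m.sum(),np.median(X[m])))
m=(Z>.12)&(Z<.25)&(abs(Y)<.1)&(abs(Y)>.088)&(X>-.02)&(X<.02); print('upright',m.sum(),np.median(X[m]) if m.sum() else None)
E
python3 pan.py w24; python3 pan.py w25
```

```text
lat -0.08 n 4014 X med 0.0022
lat -0.06 n 3784 X med -0.0199
lat -0.04 n 3577 X med -0.0196
lat -0.02 n 3090 X med -0.0194
lat 0.00 n 2847 X med -0.0233
lat 0.02 n 97 X med -0.0334
lat 0.04 n 22 X med -0.0058
upright 2313 0.0029802904758935095
lat -0.04 n 1625 X med -0.0161
lat -0.02 n 3156 X med -0.0155
lat 0.00 n 3480 X med -0.0150
lat 0.02 n 3217 X med -0.0144
lat 0.04 n 2878 X med -0.0142
lat 0.06 n 3174 X med -0.0136
lat 0.08 n 1182 X med -0.0131
upright 0 None
```

>>> {"method": "drive_tool", "body": {
  "deltas": [0, -0.25, 0, 0, 0, -0.5, 0, 0, 0, -0.6, 0, 0, 0, 0.5, 0, 0, 0, 2.5, 0, 0, 3, 2.5, -0.1, 0, 7, 2.5, -0.2, 0, 11, 2.5, -0.2, 0, 13.5, 2.5, -0.2, 0, 13.5, 2.5, -0.2, 0]
}}

```text
t: 29.7
tcp_pos: [0.5121, -0.0228, 0.1299]
tool_rot: [-0.097, 0.995, 0.005, -0.023]
force: [0.0, -0.6, -0.5]
finger_gap: 0.998
```

```bash
python3 - <<'E'
from h import *
snap('wrist','w26'); u=np.array([np.sin(np.radians(11.2)),-np.cos(np.radians(11.2))]); F=np.array([.606,-.126]); v=np.array([-u[1],u[0]])
d=manip.sense()['tcp_pos'][:2]-F; print(d@u,d@v)
for X in(-.1,-.09,-.085,-.083): rel([*(F+u*X-v*.067),.124],191.2)
E
python3 pan.py w26
```

```text
-0.11847123152935954 -0.06903100900585246
t 29.75 tcp [ 0.5153 -0.0232  0.1302] yaw -168.82 rel [-0.23, -1.86, 0.59, -0.0]
t 29.75 tcp [ 0.5153 -0.0232  0.1302] yaw -168.82 rel [-0.23, -2.86, 0.57, -0.0]
t 29.75 tcp [ 0.5153 -0.0232  0.1302] yaw -168.82 rel [-0.23, -3.35, 0.57, -0.0]
t 29.75 tcp [ 0.5153 -0.0232  0.1302] yaw -168.82 rel [-0.23, -3.55, 0.56, -0.0]
lat -0.08 n 2807 X med -0.0239
lat -0.06 n 1187 X med -0.0155
lat -0.04 n 259 X med -0.0178
upright 198 0.0027763786135499785
```

View pics/w26.png

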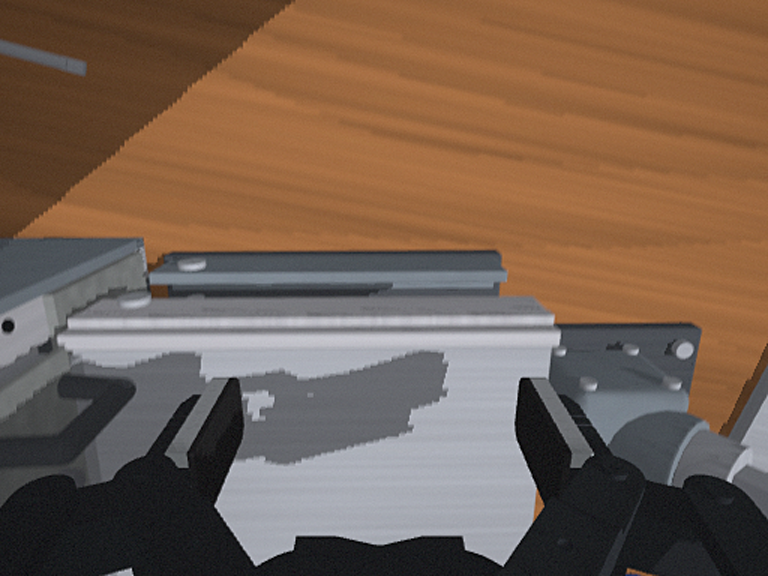

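>>> {"method": "drive_tool", "body": {
  "deltas": [-0.2, -0.8, 0.3, 0, -0.2, -1.5, 0.5, 0, -0.2, -2, 0.5, 0, -0.2, -2.4, 0.5, 0, -0.2, -2.8, 0.5, 0, -0.2, -3.2, 0.5, 0, -0.2, -3.5, 0.5, 0, -0.2, -3.5, 0.5, 0]
}}

```text
t: 30.55
tcp_pos: [0.5233, -0.0572, 0.1244]
tool_rot: [-0.097, 0.995, 0.005, -0.021]
force: [-1.1, 1.4, -0.3]
finger_gap: 0.996
```

```bash
python3 - <<'E'
from h import *
snap('wrist','w27'); u=np.array([np.sin(np.radians(11.2)),-np.cos(np.radians(11.2))]); F=np.array([.606,-.126]); v=np.array([-u[1],u[0]])
d=manip.sense()['tcp_pos'][:2]-F; print(d@u,d@v, manip.sense()['force'])
E
python3 pan.py w27
```

```text
-0.08349959003046199 -0.0675219975986793 [-0.24749823  1.74551141 -0.41336904]
lat -0.08 n 5732 X med -0.0039
lat -0.06 n 1119 X med -0.0038
lat -0.04 n 88 X med -0.0041
lat -0.02 n 50 X med -0.0048
upright 3107 0.0031739601212333185
```

View pics/w27.png

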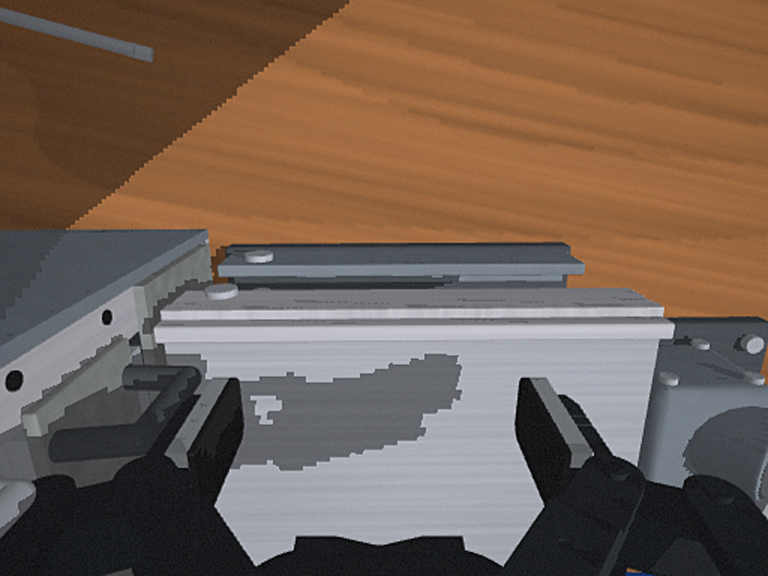

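>>> {"method": "drive_tool", "body": {
  "deltas": [0, -0.2, 0, 0, 0, -0.35, 0, 0, 0, -0.35, 0, 0]
}}

```text
t: 30.9
tcp_pos: [0.5226, -0.0595, 0.1244]
tool_rot: [-0.097, 0.995, 0.006, -0.022]
force: [-3.9, 5.6, 1.8]
finger_gap: 0.994
```

>>> {"method": "drive_tool", "body": {
  "deltas": [0, 1.5, 0, 0, 0, 3.5, 0, 0, -3, 3.5, 0, 0, -7, 3.5, 0.1, 0, -11, 3.5, 0.2, 0, -13.5, 3.5, 0.2, 0, -13.5, 3.5, 0.2, 0, -13.5, 3.5, 0.2, 0]
}}

```text
t: 31.7
tcp_pos: [0.6482, 0.0015, 0.1169]
tool_rot: [-0.098, 0.995, 0.006, -0.022]
force: [-0.4, -0.7, -0.2]
finger_gap: 0.993
```

```bash
python3 - <<'E'
from h import *
u=np.array([np.sin(np.radians(11.2)),-np.cos(np.radians(11.2))]); F=np.array([.606,-.126]); v=np.array([-u[1],u[0]])
snap('wrist','w28');d=manip.sense()['tcp_pos'][:2]-F; print(d@u,d@v, manip.sense()['force'])
for X in(-.1,-.09,-.083,-.081): rel([*(F+u*X+v*.067),.124],191.2)
E
python3 pan.py w28
```

```text
-0.11686182665330062 0.06518802555455976 [-0.24106823  0.56659322 -0.43403155]
t 31.75 tcp [0.6472 0.0013 0.1169] yaw -168.81 rel [-0.15, -1.67, -0.75, -0.0]
t 31.75 tcp [0.6472 0.0013 0.1169] yaw -168.81 rel [-0.15, -2.67, -0.76, -0.0]
t 31.75 tcp [0.6472 0.0013 0.1169] yaw -168.81 rel [-0.15, -3.37, -0.77, -0.0]
t 31.75 tcp [0.6472 0.0013 0.1169] yaw -168.81 rel [-0.15, -3.57, -0.78, -0.0]
lat 0.06 n 1469 X med -0.0280
lat 0.08 n 588 X med -0.0075
upright 0 None
```

>>> {"method": "drive_tool", "body": {
  "deltas": [-0.1, -0.5, -0.7, 0, -0.1, -1.2, -0.7, 0, -0.1, -1.9, -0.7, 0, -0.1, -2.4, -0.7, 0, -0.1, -2.8, -0.7, 0, -0.1, -3.2, -0.7, 0, -0.1, -3.5, -0.7, 0, -0.1, -3.6, -0.7, 0]
}}

```text
t: 32.55
tcp_pos: [0.6502, -0.0305, 0.1218]
tool_rot: [-0.096, 0.995, 0.01, -0.028]
force: [-10.1, 10.7, 3.0]
finger_gap: 0.998
```

```bash
python3 - <<'E'
from h import *
u=np.array([np.sin(np.radians(11.2)),-np.cos(np.radians(11.2))]); F=np.array([.606,-.126]); v=np.array([-u[1],u[0]])
snap('wrist','w29');d=manip.sense()['tcp_pos'][:2]-F; print(d@u,d@v, manip.sense()['force'])
E
python3 pan.py w29
```

```text
-0.08504324560584682 0.06194883181659174 [-8.92696434  8.9700747   2.21984393]
lat -0.04 n 1752 X med -0.0025
lat -0.02 n 2345 X med -0.0026
lat 0.00 n 2924 X med -0.0030
lat 0.02 n 3214 X med -0.0035
lat 0.04 n 2958 X med -0.0043
lat 0.06 n 3695 X med -0.0048
lat 0.08 n 685 X med -0.0048
upright 11 0.0021037348025331436
```

View pics/w29.png

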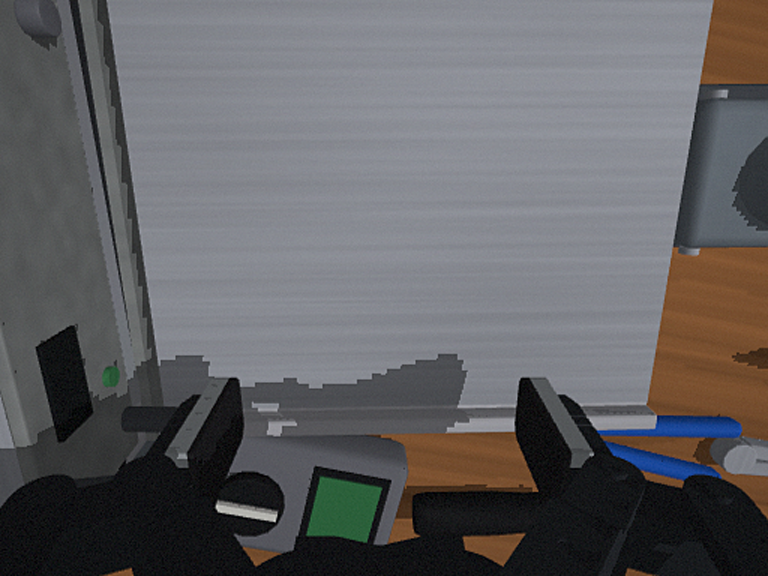

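>>> {"method": "drive_tool", "body": {
  "deltas": [0, 1, 0, 0, 0, 3, 0, 0, 0, 6, 0, 0, 3.5, 9, -2, 0, 6.5, 11, -5, 0, 6.5, 11, -9, 0, 6.5, 11, -11, 0, 6.5, 11, -11, 0, 6.5, 11, -11, 0]
}}

```text
t: 33.5
tcp_pos: [0.572, 0.0639, 0.2381]
tool_rot: [-0.097, 0.995, 0.01, -0.028]
force: [0.4, -0.4, 0.7]
finger_gap: 0.995
```

```bash
python3 - <<'E'
from h import *
snap('wrist','w30');rel([.5,0,.25],101.2); s=manip.sense();print(s['force'],s['q'])
E
python3 pan.py w30; python3 st.py 30
```

```text
t 33.55 tcp [0.5713 0.0638 0.2371] yaw -168.88 rel [8.29, -4.86, -0.96, 89.9]
[ 0.12314661 -0.41630041  0.75127298] [-0.08774718  0.47688026  1.51227263  0.00950175  1.21292907 -1.85559449]
lat -0.08 n 203 X med -0.0248
lat -0.04 n 32 X med -0.0079
lat -0.02 n 118 X med -0.0027
lat 0.00 n 275 X med -0.0030
lat 0.02 n 425 X med -0.0035
lat 0.04 n 592 X med -0.0045
lat 0.06 n 1125 X med -0.0053
lat 0.08 n 428 X med -0.0049
upright 345 0.0027417418988640832
X -0.19274397869321888 lat 0.0024890796410312202 force [-0.19029439 -0.04083441 -0.1103713 ] z 0.23624148599110587
t 33.65 tcp [0.571  0.0636 0.2362] yaw -168.9 rel [-0.39, -4.56, 10.91, -0.1]
t 33.65 tcp [0.571  0.0636 0.2362] yaw -168.9 rel [-0.4, -7.56, 10.83, -0.1]
t 33.65 tcp [0.571  0.0636 0.2362] yaw -168.9 rel [-0.4, -9.56, 10.78, -0.1]
t 33.65 tcp [0.571  0.0636 0.2362] yaw -168.9 rel [-0.4, -11.56, 10.72, -0.1]
t 33.65 tcp [0.571  0.0636 0.2362] yaw -168.9 rel [-0.41, -13.26, 10.68, -0.1]
t 33.65 tcp [0.571  0.0636 0.2362] yaw -168.9 rel [-0.41, -13.46, 10.67, -0.1]
```

View pics/w30.png

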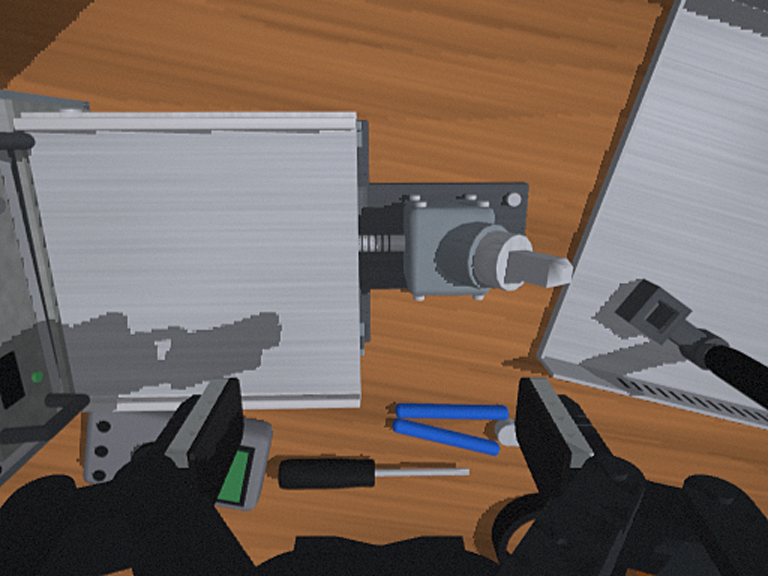

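View pics/s30.png

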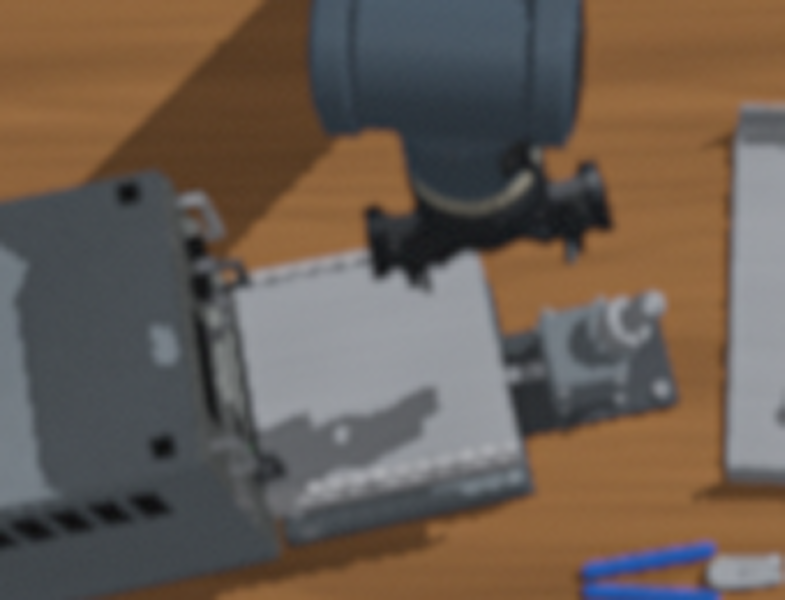

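Run:
```python
from h import *
a=load('scene0')['frame'];b=load('sc30')['frame']
def c(f,lo,hi):
    h=cv2.cvtColor(f,cv2.COLOR_RGB2HSV); m=cv2.inRange(h,lo,hi); m[:210]=0; m[270:]=0; m[:,:170]=0; m[:,320:]=0; ys,xs=np.nonzero(m); return xs.mean().round(1),ys.mean().round(1),len(xs)
for n,lo,hi in(('blue pliers',(105,150,60),(125,255,255)),('green meter',(50,100,30),(80,255,255))): print(n,c(a,lo,hi),c(b,lo,hi))
s=load('w30'); g=world(s,657/1.5,315/1.5,.027); print('hub',g)
W=cloud(load('sc30')); F=np.array([.606,-.126]);u=np.array([.194,-.981]);v=np.array([.981,.194]); X=(W[...,:2]-F)@u;Y=(W[...,:2]-F)@v;Z=W[...,2]
m=(abs(X+.09)<.05)&(abs(Y)<.05)&(Z>.09)&(Z<.13); print('platform scene',np.median(Z[m]))
for tag in('si30','w30'):
    W=cloud(load(tag)); X=(W[...,:2]-F)@u;Y=(W[...,:2]-F)@v;Z=W[...,2];m=(abs(X+.09)<.05)&(abs(Y)<.06)&(Z>.09)&(Z<.13); print(tag,m.sum(),np.median(Z[m]))
b=load('side0'); crop('scene0',280,130,385,220,'z0'); crop('sc30',280,130,385,220,'z1')
```

```text
blue pliers (np.float64(270.2), np.float64(235.1), 117) (np.float64(270.2), np.float64(235.1), 115)
green meter (np.float64(214.5), np.float64(253.5), 179) (np.float64(214.5), np.float64(253.5), 180)
hub [0.58351835 0.29725231 0.027     ]
platform scene 0.11245814557727202
si30 364 0.1102905187205163
w30 15633 0.11066271584193493
```

View pics/z1.png

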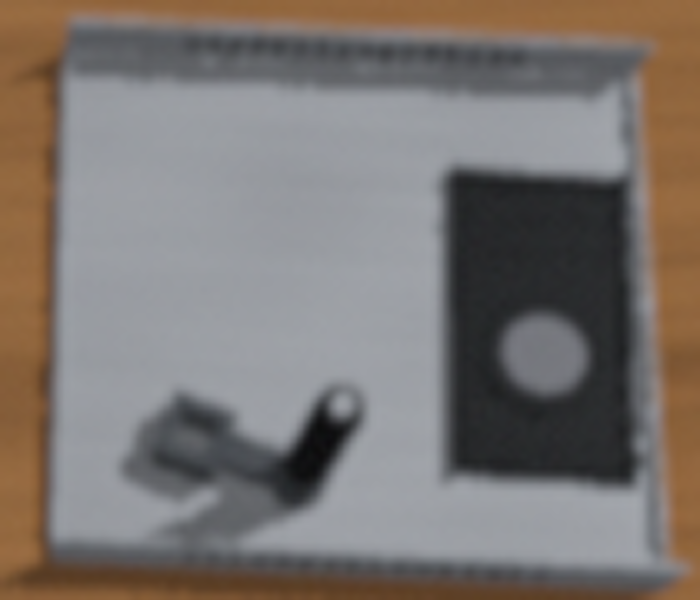

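Run:
```python
from station import manip
s=manip.sense(); print(s['t'],s['force'],abs(s['qd']).max()); print(manip.sign_off())
```

```text
33.65 [-0.19029439 -0.04083441 -0.1103713 ] 0.006312423636032049
the job is handed in; nothing more can be done
None
```

I handed the job in at t = 33.7 s; no verdict was reported. My last measurements are inside every limit I could check.

**What I did:**
- **Crank on the shaft:** I gripped the crank by its grip and tilted it about 35° in the fingers against the cover wall. It went fully onto the shaft, with the hub top 23.9 mm above the shoulder (24 mm when seated).
- **Winding:** I wound about 1.8 turns, which raised the platform about 21 mm.
- **Crank returned:** I drew the crank off, set it upright against the cover's other wall, and put it down flat in the cover, let go.
- **Unit into the bay:** I pushed it in first with the back of the open gripper's leading finger on the panel. About 17 mm short of the rack it met resistance (12 N), probably the gripper's knuckle on the instrument's knobs. I finished by pushing alternately on the unit's two handles.

**Last checks:**
- **Platform:** about 0.8 mm above the bay floor in the side camera (limit 5 mm).
- **Panel:** the middle of its outer face is 5.7 mm in front of the uprights. 4 mm is full contact and 9 mm is the limit, so it is about 1.7 mm short of touching. It is skewed slightly, with one side about 2 mm farther in than the other.
- **Sideways position of the unit:** not measured separately; the bay leaves only about 3 mm of play each way (limit 8 mm).
- **Crank:** flat and free, well inside the cover's outline.
- **Bystanders:** pliers and meter are at unchanged pixel positions and the lid looks unmoved. I did not check the screwdrivers separately.
- **Robot:** clear of everything, with the force reading near zero.

**Disagreements:**
- The scene and side cameras differed by about 5 mm in x. I relied on the wrist camera for the fit and the final panel check.
- During the last handle push I read about 9 N sideways. I think a knuckle was brushing the instrument's handle, so I stopped there.

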